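# Pack the coin float in two layers and shut the cash case

### The job

Pack the cash case at the ticket counter: first lay all the large coin holders flat on the floor of the case, spread out so that a sheet can rest level on them, then unhook the separator sheet from its stand and lay it level on top of them inside the case, and only then set all the small coin holders flat on the sheet. Last, shut the lid completely, so that its rim meets the rim of the case all round; leave the other things on the counter where they are.

Things in the scene. Friction and masses are not known exactly. Their poses are not given: they have to be found in the camera images.
- case: lower half of a grey steel cash case, fixed to the counter, 170 (x) x 210 (y) x 60 mm high outside, walls and floor 5 mm thick, so the well inside is 160 x 200 x 55 mm deep. Origin: centre of its underside; z up; the hinge runs along its +x edge
- case_floor (a point): centre of the inner floor of the case, 5 mm above the case's underside, axes as the case's
- lid (a joint): angle (rad) of the case's upper half-shell about the hinge: 0 = shut with both rims meeting edge to edge, up to 2.0 = wide open, leaning back away from the well. The stiff hinge stays wherever it is left (about 0.36 N m of friction; the lid weighs 0.35 kg). The shell is 170 x 210 mm and 50 mm deep outside, walls 5 mm
- lid_hinge (a point): middle of the hinge line: 85 mm along the case's +x and 60 mm above its underside; the line runs along the case's y. Axes move with the lid: shut, they are parallel to the case's
- lid_tab (a point): middle of the outer end of the steel pull tab on the lid's free edge (tab 70 mm along y, 6 mm thick, standing 30 mm out of the lid's front wall). In the lid's own axes this point is 200 mm along -x and 20 mm along z from the hinge; with the lid open the tab points up, with the lid shut it points along the case's -x, level
- stand: twin-prong steel hook stand, fixed. Origin: on the counter right under the trough of the two hooks; the prongs run out of two posts (137 mm along its +x) towards its -x, 76 mm apart (at y = -38 and +38 mm, rods 7 mm thick), drop into a trough whose rod axis is 140 mm above the counter and end in upturned tips
- hook_tips (a point): midway between the tops of the two upturned hook tips, 173.5 mm above the counter, 18 mm to the -x side of the trough; axes as the stand's. The hanging bar must rise by more than 30 mm to pass over the tips, then leave towards the stand's -x; with a rise over 47 mm the sheet below meets the prongs from beneath
- divider: separator sheet: flat aluminium plate 140 (x) x 180 (y) x 4 mm, 0.2 kg or so, with a steel arch handle standing on it. Origin: centre of its underside, z up. It hangs level with the handle's bar in the trough of both hooks, its x along the stand's y; the case's well takes it only with its x along the case's x (either way round)
- divider_bar (a point): middle of the handle's bar: a round bar 10 mm thick and 108 mm long along the divider's x, its axis 64 mm above the sheet's underside, the sheet clear below it; to be gripped in the middle, between the prongs
- big0: large coin holder (may be absent): black tray with a row of brass coins, 100 (x) x 34 (y) x 26 mm high, about 0.3 kg, lying flat on the counting mat (a thin mat at counter height) or wherever it has been put. Origin: centre of its underside, z up
- big1: large coin holder (may be absent): black tray with a row of brass coins, 100 (x) x 34 (y) x 26 mm high, about 0.3 kg, lying flat on the counting mat (a thin mat at counter height) or wherever it has been put. Origin: centre of its underside, z up
- big2: large coin holder (may be absent): black tray with a row of brass coins, 100 (x) x 34 (y) x 26 mm high, about 0.3 kg, lying flat on the counting mat (a thin mat at counter height) or wherever it has been put. Origin: centre of its underside, z up
- small0: small coin holder (may be absent): like the large ones, 52 (x) x 26 (y) x 22 mm high, about 0.12 kg. Origin: centre of its underside, z up
- small1: small coin holder (may be absent): like the large ones, 52 (x) x 26 (y) x 22 mm high, about 0.12 kg. Origin: centre of its underside, z up
- small2: small coin holder (may be absent): like the large ones, 52 (x) x 26 (y) x 22 mm high, about 0.12 kg. Origin: centre of its underside, z up
- calculator: bystander: black desk calculator, 140 x 80 x 16 mm; origin: centre of its underside; leave alone
- tape: bystander: roll of clear tape lying flat, 64 mm across, 18 mm high; origin: centre of its underside; leave alone
- stamp: bystander: wooden hand stamp, 30 mm across, 52 mm high, upright; origin: centre of its underside; leave alone
- paper_roll: bystander: receipt paper roll on end, 42 mm across, 57 mm high; origin: centre of its underside; leave alone
Things that resemble listed ones, but are neither listed nor needed, are in the scene too. What is shaped like the small1 but green is not meant.

How it is judged:
By the outcome, as a careful person would: the job done as asked, in the order asked, and still so for the second after the job is handed in, with the robot touching nothing.
Of big0, big1, big2 only 2 to 3 are there at a start; the rules pass over those that are not, and their reading is None.
Of small0, small1, small2 only 2 to 3 are there at a start; the rules pass over those that are not, and their reading is None.
At some moment in a run one of big0, big1, big2, small0, small1, small2 may be knocked a few centimetres aside while the robot is not near it.
It also fails if it takes over 210 s, if anything falls off the work surface, if the arm or the gripper's body presses on something with over 40 N, if the wrist force passes 120 N, or if a joint passes its speed limit or range.

### The arm

A 6-joint arm with a two-finger parallel gripper is mounted at the origin on the work surface. World frame = base frame: x ahead of the robot, y to its left, z up, the work surface at z = 0. Lengths are in m, angles in rad, forces in N, time in s.
With the tool pointing down it reaches from about 0.4 to 0.825 m from the base axis. Payload 7 kg.
Tool frame: the origin (TCP) lies on the centre line of the jaws, within the pads' length; the fingertips stand tip_reach ahead of it and the grasp point (between the pads) is the TCP (tip_reach is the distance from the TCP to the fingertips, in m); z points along the fingers, y is the line along which they close (so a half turn about z gives the same grasp; the last joint's range is limited). The gripper opens to 88 mm and grips with 3 to 60 N. Pads are 19 mm wide; open, the fingers measure 130 mm over their backs; the gripper's body (78 mm by 193 mm) begins 47 mm behind the grasp point.
Start: joints at [1.48, 0.359, 0.012, 0, -1.224, -0.288], TCP at [0.25, 0.627, 0.246] pointing down, gripper open.
Joint ranges: [-3.07, 3.07], [-1.43, 2.12], [-1.02, 1.25], [-3.03, 1.67], [-3.05, -0], [-3.03, 3.03]. Speed limits (rad/s): [2.39, 2.39, 3.01, 3.14, 3.14, 3.14].

### API

Orientations are given as [roll, pitch, yaw] about the fixed x, y, z axes, in that order (R = Rz(yaw) Ry(pitch) Rx(roll)).
In Python, from station import get_state, grab_frame, calibration, job_done, find_in, mark_of, tip_reach gives the robot as it stands.
- The arm moves only by the shell command python3 -m handwheel 'ROWS' [OPENING] [FORCE]. ROWS is JSON, a list of rows, each an object with "delta_pos": the shift along the world's x, y, z in units of 30 mm (1.0 is 30 mm), a list of three; "dr": the turn, a rotation vector about the world's x, y, z in degrees, a list of three. In form: [{"delta_pos": [tx, ty, tz], "dr": [rx, ry, rz]}, ...]. A call has 1 to 10 rows; each row shifts and turns the commanded pose from where the row before left it; what a row does not reach is not made up. A row lasts 1/10 s, in which the tool goes at most 50 mm and 8.59 degrees, less where a joint would pass 70% of its speed; a pose out of reach is approached as far as the arm can. A call is refused whole if a number of a shift passes 1 or a number of a turn 8.59, either way. A call with a gripper value outside its range is refused whole. OPENING is the closure, from -1 (fully open) to 1 (shut), set as the call begins (- or left out, the last holds). The fingers move at their own pace and stop on an object; FORCE is the grip in N (left out, the last holds). Time passes only in rows, so rows that do not move let the fingers close. It gives the time, the measured TCP pose, the force, the opening and the grip force at its end, in the units of the state.
- get_state(): the state, without advancing time (a new reading comes with each control period).
- grab_frame(name): name is "scene" or "side" or "wrist"; returns the picture (400x640x3 uint8, red, green, blue); there is no depth.
- calibration(name): a dict with "fx", "fy", "cx", "cy" (pixels), "k1" (the pictures are not rectified: a ray, as slopes to the right and down, at radius r is drawn at 1 + k1 r^2 times it, then the intrinsics apply), "extrinsics" (4x4, takes a point from world to camera coordinates). Camera axes: x right, y down, z forward; pixel columns grow to the right and rows downward; lengths in m; the calibration is good to about 2 mm. A picture is of the moment at which its call begins: read the wrist's pose just before it. calibration takes no time and is no camera call; for the wrist camera it gives the pose at the moment of the call.
- job_done(): hands the job in; it is judged then, once.
Trained networks look in the newest picture that a camera, given by its name, has taken for a name from the list of things; names that differ only in an ending like _2 or _b are one class to them, and where a whole thing is asked for, a point or a joint stands for the part that bears it (a point fixed in the world has none). Each returns a list of dicts, best first, with "conf" (0 to 1); they miss things now and then, are a little off and sometimes report something else, mostly with a low value. They report only what shows in the picture. A call takes as long as a camera call. They do not tell look-alikes from the thing itself.
- find_in(camera, query): "location" ([column, row] in pixels, amid what is visible of it).
- mark_of(camera, query): "location" ([column, row] in pixels: a listed point, or the origin of a listed thing).
The state is a dict: "t": time; "q": joint angles; "qd": joint speeds; "joint_efforts": joint torques, N m; "eef_pos": TCP position; "ee_rot": TCP orientation; "force": force on the tool from outside, world axes, zero at the start; "moment": the same for the moment, N m; "width": finger opening in m; "gripper_force": force on a finger pad.
Only numpy, scipy, OpenCV 4.12 (cv2) and the standard library are available. Lean on these libraries where they do the work, as an engineer would, in place of code of your own. Each camera call takes 0.05 s, during which the arm holds its last target. There are 200 camera calls.

## Working session

There is one attempt and no reset: what is moved stays moved. The work goes in short steps, Python scripts to look and compute and a shell command to move; the robot and the scene stay as the last step left them, time stands still between calls to the robot, and variables do not carry over. Pictures are saved under pics/ and viewed, at most 14 in all, crops included, and the job is handed in when it is done.

```bash
mkdir -p pics; ls; cat > h.py <<'E'
import numpy as np, cv2, sys
from station import *
def snap(cam,name=None):
    c=calibration(cam); im=grab_frame(cam)
    if name: cv2.imwrite(f'pics/{name}.png',im[:,:,::-1])
    return im,c
def ray(c,px):
    K=np.array([[c['fx'],0,c['cx']],[0,c['fy'],c['cy']],[0,0,1.]])
    u=cv2.undistortPoints(np.array([[px]],float),K,np.array([c['k1'],0,0,0,0.]))[0,0]
    E=np.array(c['extrinsics']); R,t=E[:3,:3],E[:3,3]
    d=R.T@np.array([u[0],u[1],1]); return -R.T@t,d/np.linalg.norm(d)
def onz(c,px,z):
    o,d=ray(c,px); return o+d*(z-o[2])/d[2]
def tri(rs):
    A=sum(np.eye(3)-np.outer(d,d) for o,d in rs); b=sum((np.eye(3)-np.outer(d,d))@o for o,d in rs)
    return np.linalg.solve(A,b)
def proj(c,P):
    E=np.array(c['extrinsics']); p=E[:3,:3]@np.array(P)+E[:3,3]; s=p[:2]/p[2]; s=s*(1+c['k1']*(s@s))
    return np.array([c['fx']*s[0]+c['cx'],c['fy']*s[1]+c['cy']])
E
python3 - <<'E'
from h import *
np.set_printoptions(precision=3,suppress=True)
ims=[]
C={}
for cam in('scene','side'):
    im,C[cam]=snap(cam,cam+'0')
    for q in['case_floor','lid_hinge','lid_tab','stand','hook_tips','divider_bar','big0','small0','calculator','tape','stamp','paper_roll']:
        print(cam,q,[(round(d['conf'],2),np.round(d['location']).astype(int).tolist(),onz(C[cam],d['location'],0)[:2].round(3).tolist()) for d in mark_of(cam,q)])
print(C['scene'],tip_reach if not callable(tip_reach) else tip_reach(),get_state())
E
```

```text
pics
scene case_floor [(0.97, [327, 209], [0.481, 0.018])]
scene lid_hinge []
scene lid_tab [(0.66, [370, 188], [0.565, 0.202])]
scene stand [(0.29, [380, 138], [0.453, 0.487])]
scene hook_tips [(0.66, [376, 130], [0.412, 0.525])]
scene divider_bar [(0.78, [380, 136], [0.445, 0.499])]
scene big0 [(0.84, [278, 257], [0.456, -0.259]), (0.53, [296, 289], [0.583, -0.326])]
scene small0 [(0.67, [203, 304], [0.362, -0.542]), (0.52, [344, 168], [0.419, 0.242]), (0.45, [285, 308], [0.595, -0.403]), (0.42, [265, 218], [0.311, -0.149])]
scene calculator [(0.7, [334, 149], [0.322, 0.311])]
scene tape [(0.7, [342, 171], [0.421, 0.223])]
scene stamp [(0.4, [245, 253], [0.348, -0.311])]
scene paper_roll [(0.68, [322, 314], [0.706, -0.352])]
side case_floor [(0.91, [309, 211], [0.465, 0.002]), (0.45, [359, 293], [0.593, -0.32])]
side lid_hinge [(0.62, [300, 170], [0.438, 0.221]), (0.6, [337, 197], [0.564, 0.069]), (0.22, [324, 134], [0.539, 0.457])]
side lid_tab [(0.56, [374, 152], [0.732, 0.326])]
side stand []
side hook_tips [(0.77, [317, 118], [0.517, 0.591])]
side divider_bar [(0.95, [323, 122]
[... 735 characters left out ...]
'cx': 319.3035838279905, 'cy': 203.25177821298885, 'k1': -0.0920739089969236, 'extrinsics': array([[ 0.828,  0.56 , -0.008, -0.378],
       [ 0.428, -0.642, -0.636, -0.172],
       [-0.361,  0.524, -0.771,  1.784],
       [ 0.   ,  0.   ,  0.   ,  1.   ]])} 0.019 {'t': 1.3, 'q': array([ 1.48 ,  0.359,  0.012,  0.   , -1.224, -0.288]), 'qd': array([-0.001,  0.002, -0.   ,  0.   , -0.002, -0.   ]), 'joint_efforts': array([ -0.003, -58.239,  29.329,   7.003,   0.012,  -0.   ]), 'eef_pos': array([0.25 , 0.627, 0.246]), 'ee_rot': array([-3.142, -0.   , -0.379]), 'force': array([-0.398, -0.915, -0.441]), 'moment': array([-0.026,  0.016, -0.008]), 'gripper_force': 0.0, 'width': 0.08790447123282003}
```

View pics/scene0.png

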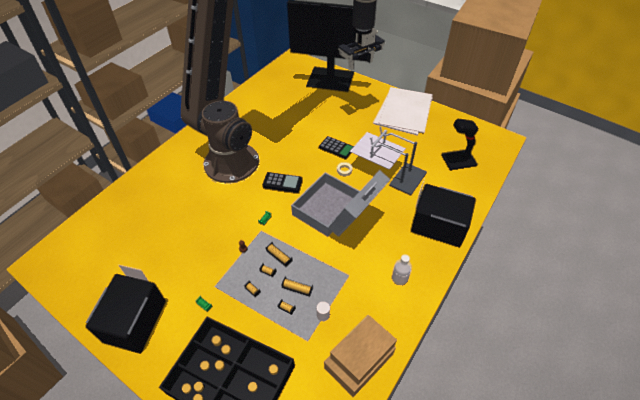

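View pics/side0.png

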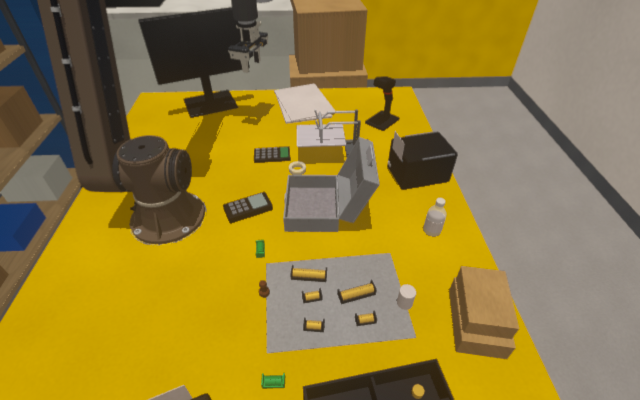

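The scene view shows the case at about (325,205) with its lid open towards (370,190). The divider hangs on its stand at about (385,145).

Look-alike candidates (scene pixels):
- **Large holders, brass:** (278,254) and (297,287). There are only two.
- **Small holders, brass:** (267,269), (252,288) and (286,307). I'll use all three.
- **Green small look-alikes:** (265,217) and (203,303). These stay put.
- **Other distractors:** the coin tray at (225,365) and a second calculator or phone. These also stay put.

Next I'll triangulate and move over the mat.

```bash
python3 - <<'E'
from h import *
np.set_printoptions(precision=3,suppress=True)
a,b=calibration('scene'),calibration('side')
for n,p,q in[('floor',(327,209),(309,211)),('tab',(370,188),(374,152)),('tips',(376,130),(317,118)),('bar',(380,136),(323,122)),('bigA',(278,257),(307,276)),('bigB',(296,289),(359,293))]:
    r=[ray(a,p),ray(b,q)]; P=tri(r); print(n,P,proj(a,P)-p)
c=calibration('wrist'); o,d=ray(c,(320,200)); print('cam',o,d,c['fx'])
E
python3 -m handwheel '[{"delta_pos":[0.6,-1,0.4],"dr":[0,0,0]},{"delta_pos":[0.6,-1,0.4],"dr":[0,0,0]},{"delta_pos":[0.6,-1,0.4],"dr":[0,0,0]},{"delta_pos":[0.6,-1,0.4],"dr":[0,0,0]},{"delta_pos":[0.6,-1,0.4],"dr":[0,0,0]},{"delta_pos":[0.6,-1,0.4],"dr":[0,0,0]},{"delta_pos":[0.6,-1,0.4],"dr":[0,0,0]},{"delta_pos":[0,-1,0.4],"dr":[0,0,0]}]'
```

```text
floor [ 0.465  0.042 -0.037] [0.007 0.185]
tab [0.657 0.    0.242] [0.074 1.241]
tips [0.502 0.337 0.163] [0.343 2.696]
bar [0.524 0.331 0.148] [0.296 2.486]
bigA [ 0.452 -0.254 -0.007] [ 0.032 -0.485]
bigB [ 0.589 -0.333  0.018] [ 0.016 -0.118]
cam [0.319 0.6   0.385] [-0.259  0.104 -0.96 ] 278.33596268764177
t: 2.1
eef_pos: [0.3769, 0.3857, 0.3418]
ee_rot: [3.141, -0.0, -0.38]
force: [0.9, -0.2, 0.2]
width: 0.0876
gripper_force: 0.0
```

```bash
python3 -m handwheel '[{"delta_pos":[0.9,-0.6,0.3],"dr":[0,0,7.2]},{"delta_pos":[0.9,-0.6,0.3],"dr":[0,0,7.2]},{"delta_pos":[0.9,-0.6,0.3],"dr":[0,0,7.2]},{"delta_pos":[0,0,0],"dr":[0,0,0]},{"delta_pos":[0,0,0],"dr":[0,0,0]}]'
cat > look.py <<'E'
from h import *
np.set_printoptions(precision=3,suppress=True)
name=sys.argv[1]; zs=sys.argv[2:]
im,c=snap('wrist',name)
np.save(f'pics/{name}.npy',c,allow_pickle=True)
for s in zs:
    q,z=s.split(':')
    print(q,[(round(d['conf'],2),np.round(d['location'],1).tolist(),onz(c,d['location'],float(z))[:2].round(4).tolist()) for d in mark_of('wrist',q)])
E
python3 look.py w1 divider_bar:.148 hook_tips:.1735 stand:0 divider:.084
python3 -m handwheel '[{"delta_pos":[0,-1,0.3],"dr":[0,0,0]},{"delta_pos":[0,-1,0.3],"dr":[0,0,0]},{"delta_pos":[0,-1,0.3],"dr":[0,0,0]},{"delta_pos":[0,-1,0],"dr":[0,0,0]},{"delta_pos":[0,-1,0],"dr":[0,0,0]},{"delta_pos":[0,-1,0],"dr":[0,0,0]},{"delta_pos":[0,-1,0],"dr":[0,0,0]},{"delta_pos":[0,-1,0],"dr":[0,0,0]},{"delta_pos":[0,-1,0],"dr":[0,0,0]},{"delta_pos":[0,0,0],"dr":[0,0,0]}]'
python3 look.py w2 case_floor:.005 lid_hinge:.06 lid_tab:.25 case:0
```

```text
t: 2.6
eef_pos: [0.457, 0.3326, 0.3685]
ee_rot: [-3.141, 0.0, -0.005]
force: [-1.2, 0.1, -0.6]
width: 0.0878
gripper_force: 0.0
divider_bar [(0.8, [325.1, 131.7], [0.5159, 0.3271]), (0.68, [323.0, 130.6], [0.5172, 0.3297])]
hook_tips [(0.5, [494.5, 152.3], [0.492, 0.1264])]
stand []
divider [(0.77, [325.5, 130.3], [0.5151, 0.3254])]
t: 3.85
eef_pos: [0.4561, 0.0612, 0.396]
ee_rot: [-3.142, -0.001, -0.003]
force: [-0.2, 1.3, 0.1]
width: 0.0878
gripper_force: 0.0
case_floor [(0.85, [344.0, 150.2], [0.4739, 0.0171])]
lid_hinge [(0.66, [352.6, 100.0], [0.5596, 0.0095]), (0.66, [120.8, 129.4], [0.5145, 0.3906])]
lid_tab []
case [(0.65, [340.9, 152.4], [0.4692, 0.0225])]
```

```bash
python3 -m handwheel '[{"delta_pos":[0.1,-1,-0.3],"dr":[0,0,0]},{"delta_pos":[0.1,-1,-0.3],"dr":[0,0,0]},{"delta_pos":[0.1,-1,-0.3],"dr":[0,0,0]},{"delta_pos":[0.1,-1,0],"dr":[0,0,0]},{"delta_pos":[0.1,-1,0],"dr":[0,0,0]},{"delta_pos":[0,-1,0],"dr":[0,0,0]},{"delta_pos":[0,-1,0],"dr":[0,0,0]},{"delta_pos":[0,-1,0],"dr":[0,0,0]},{"delta_pos":[0,-1,0],"dr":[0,0,0]},{"delta_pos":[0,-0.5,0],"dr":[0,0,0]}]'
python3 -m handwheel '[{"delta_pos":[0,-0.5,0],"dr":[0,0,0]},{"delta_pos":[0,-0.5,0],"dr":[0,0,0]},{"delta_pos":[0,0,0],"dr":[0,0,0]}]'
python3 look.py w3 big0:0 small0:0
python3 -c "
import cv2,numpy as np
cv2.imwrite('pics/w12.png',np.vstack([cv2.resize(cv2.imread(f'pics/{n}.png'),(480,300)) for n in('w1','w2')]))"
```

```text
t: 5.1
eef_pos: [0.472, -0.2229, 0.3681]
ee_rot: [3.141, 0.001, -0.002]
force: [0.3, 0.1, -0.1]
width: 0.0874
gripper_force: 0.0
t: 5.4
eef_pos: [0.4722, -0.2523, 0.3679]
ee_rot: [3.142, 0.001, -0.002]
force: [0.2, 0.4, -0.1]
width: 0.0879
gripper_force: 0.0
big0 [(0.86, [362.6, 97.2], [0.5814, -0.3243]), (0.61, [324.8, 171.9], [0.4522, -0.2599])]
small0 [(0.89, [269.4, 246.9], [0.301, -0.1497]), (0.86, [409.4, 165.4], [0.4638, -0.4147]), (0.7, [473.1, 217.4], [0.3626, -0.546]), (0.57, [409.8, 85.5], [0.5997, -0.4033])]
```

View pics/w12.png

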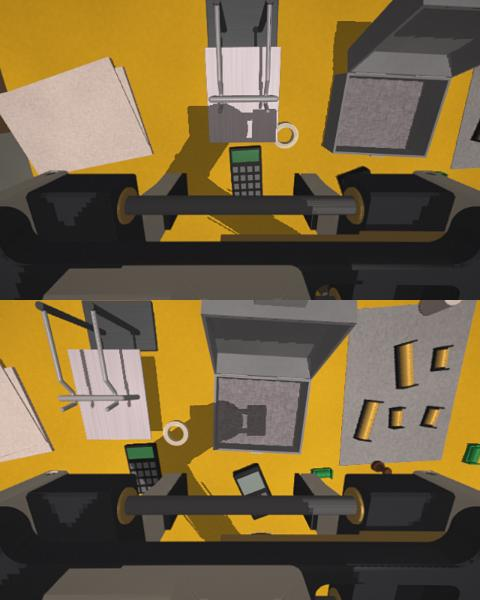

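View pics/w3.png

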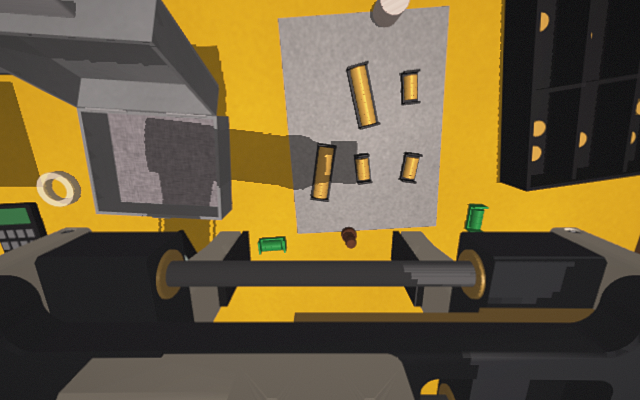

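The top picture shows the divider on its two prongs at about (245,95), with the bar nearly along world y and the posts at +x. The bottom one shows the case well at about (258,410). In w3, the two big brass holders are at (362,95) and (323,172), the three small brass ones at (410,87), (362,168) and (411,167), and the green look-alikes at (272,244) and (477,217).

```bash
python3 - <<'E'
from h import *
np.set_printoptions(precision=4,suppress=True)
im=cv2.imread('pics/w3.png'); c=np.load('pics/w3.npy',allow_pickle=True).item()
hsv=cv2.cvtColor(im,cv2.COLOR_BGR2HSV)
m=((hsv[...,0]>12)&(hsv[...,0]<32)&(hsv[...,1]>90)).astype(np.uint8)
roi=np.zeros_like(m); cv2.fillPoly(roi,[np.array([(282,22),(445,12),(435,225),(302,230)])],1); m&=roi
m=cv2.morphologyEx(m,cv2.MORPH_CLOSE,np.ones((3,3)))
cs,_=cv2.findContours(m,cv2.RETR_EXTERNAL,cv2.CHAIN_APPROX_NONE)
for k in cs:
    if cv2.contourArea(k)<60: continue
    P=np.array([onz(c,p,.018)[:2] for p in k[:,0]])*1000
    r=cv2.minAreaRect(P.astype(np.float32)); (w,h),a=r[1],r[2]
    if w<h: a+=90
    print(cv2.boundingRect(k),np.array(r[0]),np.array(r[1]),(a+90)%180-90)
a=cv2.imread('pics/w2.png')[80:215,275:420]; b=cv2.imread('pics/w1.png')[55:200,260:400]
f=lambda x:cv2.resize(x,(400,int(400*x.shape[0]/x.shape[1])),interpolation=cv2.INTER_CUBIC)
a,b=f(a),f(b); h=min(len(a),len(b)); cv2.imwrite('pics/crop.png',np.hstack([a[:h],b[:h]])); print(h)
E
```

```text
(355, 158, 15, 23) [ 459.9021 -326.2179] [40.2601 22.1747] 8.963546752929688
(403, 157, 16, 23) [ 462.3618 -410.4104] [22.37  39.362] -7.419837951660156
(313, 146, 21, 53) [ 453.2348 -255.4109] [27.3495 94.2512] -8.107292175292969
(404, 74, 14, 26) [ 595.843  -399.2898] [38.3774 21.2641] 4.803145885467529
(350, 65, 26, 61) [ 581.806  -321.9666] [93.7143 26.1734] 14.737220764160156
372
```

View pics/crop.png

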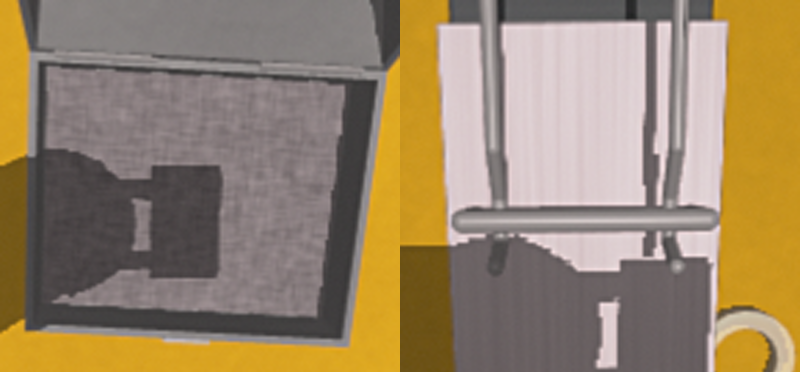

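Left crop: case rim outer corners at about (33,55), (385,72), (347,345) and (27,328). Right crop: bar ends at about (452,220) and (718,217), held in both hooks.

```bash
python3 - <<'E'
from h import *
np.set_printoptions(precision=4,suppress=True)
L=lambda n:np.load(f'pics/{n}.npy',allow_pickle=True).item()
c=L('w2')
P=np.array([onz(c,(275+x/2.7586,80+y/2.7586),.06)[:2] for x,y in[(33,55),(385,72),(347,345),(27,328)]]);print('rim',P,P.mean(0))
F=np.array([onz(c,(275+x/2.7586,80+y/2.7586),.005)[:2] for x,y in[(45,68),(345,85),(318,318),(52,305)]]);print('floor',F,F.mean(0))
for X in(P,F):
  e=[X[1]-X[0],X[2]-X[3]]; print([np.degrees(np.arctan2(-v[0],v[1]*-1))*-1 for v in e],[np.linalg.norm(v) for v in e],[np.linalg.norm(X[0]-X[3]),np.linalg.norm(X[1]-X[2])],[np.degrees(np.arctan2((X[i]-X[j])[1],(X[i]-X[j])[0])) for i,j in((0,3),(1,2))])
c=L('w1')
for z in(.1485,):
  B=np.array([onz(c,(260+(x-400)/2.857,55+y/2.857),z)[:2] for x,y in[(452,220),(718,217)]]);v=B[1]-B[0];print('bar',B,B.mean(0),np.linalg.norm(v),np.degrees(np.arctan2(v[0],-v[1])))
r=[ray(L('w1'),(324,132)),ray(L('w2'),(130.5,131))] # bar mid
print(tri(r))
E
```

```text
rim [[ 0.56    0.1152]
 [ 0.5498 -0.0909]
 [ 0.3823 -0.0816]
 [ 0.3944  0.1252]] [0.4716 0.0169]
floor [[ 0.5555  0.1138]
 [ 0.5441 -0.0831]
 [ 0.3854 -0.076 ]
 [ 0.3957  0.1141]] [0.4702 0.0172]
[np.float64(-2.844282962403022), np.float64(-3.3690489122310106)] [np.float64(0.20632921196799278), np.float64(0.20717259526073276)] [np.float64(0.16590278111026419), np.float64(0.16779338989339657)] [np.float64(-3.4556449815530996), np.float64(-3.1637268328931962)]
[np.float64(-3.3017403827410936), np.float64(-3.091635737446153)] [np.float64(0.1972047016994405), np.float64(0.19029478745025308)] [np.float64(0.15976785785017728), np.float64(0.15883166805830684)] [np.float64(-0.08558986077997452), np.float64(-2.561404857021728)]
bar [[0.5158 0.3859]
 [0.5165 0.2692]] [0.5161 0.3276] 0.11675646317918623 0.35373930202211495
[0.5147 0.3283 0.1312]
```

```bash
python3 -m handwheel '[{"delta_pos":[-0.63,-0.1,-1],"dr":[0,0,-8]},{"delta_pos":[0,0,-1],"dr":[0,0,0]},{"delta_pos":[0,0,-1],"dr":[0,0,0]},{"delta_pos":[0,0,-1],"dr":[0,0,0]},{"delta_pos":[0,0,-1],"dr":[0,0,0]},{"delta_pos":[0,0,-1],"dr":[0,0,0]},{"delta_pos":[0,0,-1],"dr":[0,0,0]},{"delta_pos":[0,0,-1],"dr":[0,0,0]},{"delta_pos":[0,0,-1],"dr":[0,0,0]},{"delta_pos":[0,0,-1],"dr":[0,0,0]}]' -0.18
python3 -m handwheel '[{"delta_pos":[0,0,-0.8],"dr":[0,0,0]},{"delta_pos":[0,0,-0.4],"dr":[0,0,0]},{"delta_pos":[0,0,-0.33],"dr":[0,0,0]},{"delta_pos":[0,0,0],"dr":[0,0,0]}]'
python3 -m handwheel '[{"delta_pos":[0,0,0],"dr":[0,0,0]},{"delta_pos":[0,0,0],"dr":[0,0,0]},{"delta_pos":[0,0,0],"dr":[0,0,0]},{"delta_pos":[0,0,0],"dr":[0,0,0]},{"delta_pos":[0,0,0],"dr":[0,0,0]}]' 1 25
```

```text
t: 6.55
eef_pos: [0.4533, -0.254, 0.0678]
ee_rot: [3.142, -0.001, -0.14]
force: [0.7, -0.8, -0.5]
width: 0.0514
gripper_force: 0.0
t: 6.95
eef_pos: [0.4526, -0.2545, 0.0221]
ee_rot: [-3.142, 0.001, -0.141]
force: [-0.1, -0.8, 0.7]
width: 0.052
gripper_force: 0.0
t: 7.45
eef_pos: [0.4534, -0.2551, 0.0236]
ee_rot: [3.141, -0.002, -0.141]
force: [-1.0, 0.6, 6.1]
width: 0.0334
gripper_force: 25.0
```

```bash
python3 -m handwheel '[{"delta_pos":[0,0,0.6],"dr":[0,0,0]},{"delta_pos":[0,0,0.9],"dr":[0,0,0]},{"delta_pos":[0,0,0.9],"dr":[0,0,0]},{"delta_pos":[0,0.3,0.9],"dr":[0,0,0]},{"delta_pos":[0.1,0.9,0],"dr":[0,0,1.2]},{"delta_pos":[0.1,0.9,0],"dr":[0,0,1.2]},{"delta_pos":[0.1,0.9,0],"dr":[0,0,1.2]},{"delta_pos":[0.1,0.9,0],"dr":[0,0,1.2]},{"delta_pos":[0.1,0.9,0],"dr":[0,0,0]},{"delta_pos":[0,0.9,0],"dr":[0,0,0]}]'
python3 -m handwheel '[{"delta_pos":[0,0.9,0],"dr":[0,0,0]},{"delta_pos":[0,0.9,0],"dr":[0,0,0]},{"delta_pos":[0,0.05,0],"dr":[0,0,0]},{"delta_pos":[0,0,0],"dr":[0,0,0]},{"delta_pos":[0,0,0],"dr":[0,0,0]}]'
python3 look.py w4 case_floor:.005 case:0 lid_hinge:.06 big0:.005
```

```text
t: 8.45
eef_pos: [0.4676, -0.0828, 0.1216]
ee_rot: [-3.141, 0.0, -0.058]
force: [1.0, 0.8, -2.4]
width: 0.0336
gripper_force: 25.0
t: 8.95
eef_pos: [0.4674, -0.0288, 0.1216]
ee_rot: [3.142, 0.0, -0.058]
force: [-0.3, -0.3, -2.0]
width: 0.0336
gripper_force: 25.0
case_floor [(0.79, [267.8, 196.4], [0.4736, 0.0217])]
case [(0.84, [272.1, 197.5], [0.4709, 0.0187])]
lid_hinge [(0.89, [253.4, 93.4], [0.5606, 0.0118])]
big0 [(0.63, [321.4, 239.5], [0.426, -0.0268])]
```

View pics/w4.png

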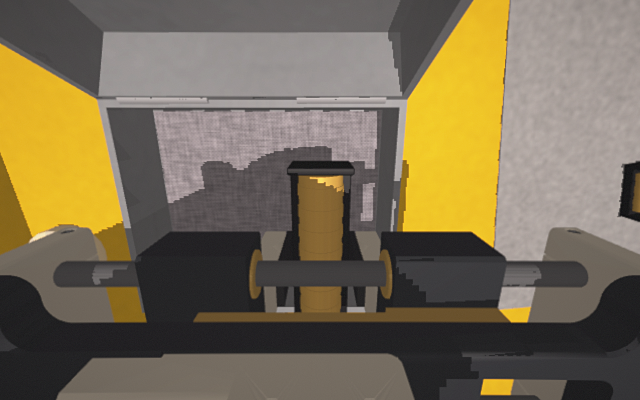

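The holder hangs straight in the jaws over the right half of the well. The well's far wall is at row ~105, between columns 107 and 400. I'll lower it now.

```bash
python3 -m handwheel '[{"delta_pos":[0.1,0,-0.8],"dr":[0,0,0]},{"delta_pos":[0,0,-0.8],"dr":[0,0,0]},{"delta_pos":[0,0,-0.8],"dr":[0,0,0]},{"delta_pos":[0,0,-0.4],"dr":[0,0,0]},{"delta_pos":[0,0,-0.2],"dr":[0,0,0]},{"delta_pos":[0,0,0],"dr":[0,0,0]}]'
python3 -m handwheel '[{"delta_pos":[0,0,-0.05],"dr":[0,0,0]},{"delta_pos":[0,0,0],"dr":[0,0,0]}]'
```

```text
t: 9.8
eef_pos: [0.4704, -0.0288, 0.0311]
ee_rot: [3.141, 0.001, -0.058]
force: [-0.2, -0.1, -3.1]
width: 0.034
gripper_force: 25.0
t: 10.0
eef_pos: [0.4713, -0.0283, 0.0308]
ee_rot: [-3.141, -0.001, -0.058]
force: [-0.5, 0.5, -3.1]
width: 0.034
gripper_force: 25.0
```

```bash
python3 -m handwheel '[{"delta_pos":[0,0,-0.06],"dr":[0,0,0]},{"delta_pos":[0,0,0],"dr":[0,0,0]}]'
python3 -m handwheel '[{"delta_pos":[0,0,-0.04],"dr":[0,0,0]},{"delta_pos":[0,0,0],"dr":[0,0,0]}]'
python3 -m handwheel '[{"delta_pos":[0,0,0],"dr":[0,0,0]},{"delta_pos":[0,0,0],"dr":[0,0,0]},{"delta_pos":[0,0,0],"dr":[0,0,0]}]' -0.05
python3 -m handwheel '[{"delta_pos":[0,0,0.5],"dr":[0,0,0]},{"delta_pos":[0,0,1],"dr":[0,0,0]},{"delta_pos":[0,0,1],"dr":[0,0,0]},{"delta_pos":[0,0,1],"dr":[0,0,0]},{"delta_pos":[0,0,0.5],"dr":[0,0,0]},{"delta_pos":[0.3,-1,0],"dr":[0,0,3]},{"delta_pos":[0.3,-1,0],"dr":[0,0,3]},{"delta_pos":[0.3,-1,0],"dr":[0,0,3]},{"delta_pos":[0.3,-1,0],"dr":[0,0,3]},{"delta_pos":[0.3,-1,0],"dr":[0,0,3]}]' -0.05
```

```text
t: 10.2
eef_pos: [0.471, -0.0283, 0.0287]
ee_rot: [-3.141, -0.001, -0.058]
force: [0.1, -0.4, -1.6]
width: 0.0338
gripper_force: 25.0
t: 10.4
eef_pos: [0.4711, -0.0282, 0.0286]
ee_rot: [-3.141, -0.001, -0.057]
force: [-5.4, 1.1, 16.8]
width: 0.0335
gripper_force: 25.0
t: 10.7
eef_pos: [0.4709, -0.0283, 0.0273]
ee_rot: [-3.141, -0.0, -0.058]
force: [0.1, 0.4, -0.1]
width: 0.0453
gripper_force: 0.0
t: 11.7
eef_pos: [0.516, -0.1796, 0.147]
ee_rot: [-3.142, 0.0, 0.206]
force: [0.2, -0.3, -0.1]
width: 0.0459
gripper_force: 0.0
```

```bash
cat > brass.py <<'E'
from h import *
np.set_printoptions(precision=1,suppress=True)
im,c=snap('wrist',sys.argv[1]); zz=float(sys.argv[2]) if len(sys.argv)>2 else .018
im=np.ascontiguousarray(im[:,:,::-1])
np.save(f'pics/{sys.argv[1]}.npy',c,allow_pickle=True)
hsv=cv2.cvtColor(im,cv2.COLOR_BGR2HSV)
h,s=hsv[...,0],hsv[...,1]
m=((h>12)&(h<32)&(s>90)).astype(np.uint8)
m[235:]=0
m=cv2.morphologyEx(m,cv2.MORPH_CLOSE,np.ones((3,3)))
for k in cv2.findContours(m,cv2.RETR_EXTERNAL,cv2.CHAIN_APPROX_NONE)[0]:
    if cv2.contourArea(k)<60: continue
    b=cv2.boundingRect(k)
    P=np.array([onz(c,p,zz)[:2] for p in k[:,0]])*1000
    r=cv2.minAreaRect(P.astype(np.float32)); (w,h_),a=r[1],r[2]
    if w<h_: a+=90
    if max(w,h_)<115: print(b,np.array(r[0]),np.array(r[1]),round((a+90)%180-90,1))
E
python3 -m handwheel '[{"delta_pos":[0,-1,1],"dr":[0,0,0]},{"delta_pos":[0,-1,1],"dr":[0,0,0]},{"delta_pos":[0,-1,1],"dr":[0,0,0]},{"delta_pos":[0,-0.5,1],"dr":[0,0,0]},{"delta_pos":[0,0,0],"dr":[0,0,0]}]'
python3 brass.py w5
```

```text
t: 12.2
eef_pos: [0.5173, -0.2861, 0.2713]
ee_rot: [3.138, -0.005, 0.202]
force: [0.2, 0.4, 0.4]
width: 0.0459
gripper_force: 0.0
(384, 212, 21, 23) [ 464.6 -409.8] [22.7 36. ] -7.5
(0, 212, 66, 23) [358.8 119.8] [34.6 97.7] -78.7
(332, 203, 16, 27) [ 460.6 -326.3] [41.5 21.7] 8.1
(539, 202, 14, 18) [ 530.2 -624.9] [26.6 15.7] 8.5
(121, 136, 27, 67) [468.6 -26.9] [29.7 96. ] -3.5
(402, 122, 20, 28) [ 595.4 -398.1] [37.6 22.1] 5.5
(345, 98, 21, 71) [ 581.2 -321.8] [93.8 26.5] 15.2
(572, 87, 10, 18) [ 687.8 -597.6] [21.1  8.8] 8.9
```

```bash
python3 -m handwheel '[{"delta_pos":[0.71,-0.4,-1],"dr":[0,0,3.4]},{"delta_pos":[0.71,-0.4,-1],"dr":[0,0,0]},{"delta_pos":[0.71,-0.4,-1],"dr":[0,0,0]},{"delta_pos":[0,0,-1],"dr":[0,0,0]},{"delta_pos":[0,0,-1],"dr":[0,0,0]},{"delta_pos":[0,0,-1],"dr":[0,0,0]},{"delta_pos":[0,0,-1],"dr":[0,0,0]},{"delta_pos":[0,0,-0.8],"dr":[0,0,0]},{"delta_pos":[0,0,-0.3],"dr":[0,0,0]},{"delta_pos":[0,0,-0.16],"dr":[0,0,0]}]' -0.23
python3 -m handwheel '[{"delta_pos":[0,0,0],"dr":[0,0,0]}]'
python3 -m handwheel '[{"delta_pos":[0,0,0],"dr":[0,0,0]},{"delta_pos":[0,0,0],"dr":[0,0,0]},{"delta_pos":[0,0,0],"dr":[0,0,0]},{"delta_pos":[0,0,0],"dr":[0,0,0]},{"delta_pos":[0,0,0],"dr":[0,0,0]}]' 1 25
```

```text
t: 13.25
eef_pos: [0.5775, -0.3182, 0.0192]
ee_rot: [-3.139, 0.005, 0.264]
force: [-14.8, 13.6, 39.2]
width: 0.0537
gripper_force: 19.7
t: 13.35
eef_pos: [0.5792, -0.3188, 0.0199]
ee_rot: [-3.141, 0.001, 0.264]
force: [0.5, -0.1, 0.4]
width: 0.0539
gripper_force: 0.0
t: 13.85
eef_pos: [0.5803, -0.3197, 0.0199]
ee_rot: [3.141, -0.001, 0.264]
force: [0.9, -1.9, 3.4]
width: 0.0338
gripper_force: 25.0
```

```bash
python3 -m handwheel '[{"delta_pos":[0,0,0.6],"dr":[0,0,0]},{"delta_pos":[-0.3,0.3,1],"dr":[0,0,0]},{"delta_pos":[-0.8,0.8,1],"dr":[0,0,-6.1]},{"delta_pos":[-0.9,0.9,0.8],"dr":[0,0,-6.1]},{"delta_pos":[-0.9,0.9,0],"dr":[0,0,-6.2]},{"delta_pos":[-0.63,0.9,0],"dr":[0,0,0]},{"delta_pos":[0,1,0],"dr":[0,0,0]},{"delta_pos":[0,1,0],"dr":[0,0,0]},{"delta_pos":[0,1,0],"dr":[0,0,0]},{"delta_pos":[0,1,0],"dr":[0,0,0]}]'
python3 -m handwheel '[{"delta_pos":[0,1,0],"dr":[0,0,0]},{"delta_pos":[0,1,0],"dr":[0,0,0]},{"delta_pos":[0,1,0],"dr":[0,0,0]},{"delta_pos":[0,1,0],"dr":[0,0,0]},{"delta_pos":[0,1,0],"dr":[0,0,0]},{"delta_pos":[0,0,0],"dr":[0,0,0]},{"delta_pos":[0,0,0],"dr":[0,0,0]}]'
```

```text
t: 14.85
eef_pos: [0.4725, -0.0842, 0.1209]
ee_rot: [-3.141, 0.002, -0.058]
force: [1.3, 0.3, -2.4]
width: 0.034
gripper_force: 25.0
t: 15.55
eef_pos: [0.4728, 0.065, 0.1208]
ee_rot: [3.141, 0.002, -0.056]
force: [-0.0, 0.1, -3.6]
width: 0.0339
gripper_force: 25.0
```

```bash
python3 -m handwheel '[{"delta_pos":[0,0,-0.8],"dr":[0,0,0]},{"delta_pos":[0,0,-0.8],"dr":[0,0,0]},{"delta_pos":[0,0,-0.8],"dr":[0,0,0]},{"delta_pos":[0,0,-0.5],"dr":[0,0,0]},{"delta_pos":[0,0,-0.13],"dr":[0,0,0]},{"delta_pos":[0,0,0],"dr":[0,0,0]}]'
python3 -m handwheel '[{"delta_pos":[0,0,-0.06],"dr":[0,0,0]},{"delta_pos":[0,0,0],"dr":[0,0,0]}]'
python3 -m handwheel '[{"delta_pos":[0,0,-0.05],"dr":[0,0,0]},{"delta_pos":[0,0,0],"dr":[0,0,0]}]'

```

```text
t: 16.15
eef_pos: [0.4732, 0.0637, 0.03]
ee_rot: [3.141, 0.002, -0.059]
force: [0.0, -0.2, -2.9]
width: 0.0342
gripper_force: 25.0
t: 16.35
eef_pos: [0.4741, 0.0647, 0.0293]
ee_rot: [-3.141, -0.001, -0.058]
force: [0.4, 0.0, -3.8]
width: 0.034
gripper_force: 25.0
t: 16.55
eef_pos: [0.4739, 0.0647, 0.0275]
ee_rot: [-3.141, -0.001, -0.058]
force: [0.5, -1.6, -3.2]
width: 0.0338
gripper_force: 25.0
```

```bash
python3 -m handwheel '[{"delta_pos":[0,0,-0.05],"dr":[0,0,0]},{"delta_pos":[0,0,-0.03],"dr":[0,0,0]},{"delta_pos":[0,0,0],"dr":[0,0,0]}]'
python3 -m handwheel '[{"delta_pos":[0,0,0],"dr":[0,0,0]},{"delta_pos":[0,0,0],"dr":[0,0,0]},{"delta_pos":[0,0,0],"dr":[0,0,0]}]' -0.05
python3 -m handwheel '[{"delta_pos":[0,0,0.5],"dr":[0,0,0]},{"delta_pos":[0,0,1],"dr":[0,0,0]},{"delta_pos":[0,0,1],"dr":[0,0,0]},{"delta_pos":[0,0,1],"dr":[0,0,0]},{"delta_pos":[0,0,1],"dr":[0,0,0]},{"delta_pos":[0,0,1],"dr":[0,0,0]},{"delta_pos":[0,0,1],"dr":[0,0,0]},{"delta_pos":[0,0,1],"dr":[0,0,0]},{"delta_pos":[0,0,1],"dr":[0,0,0]},{"delta_pos":[0,0,0],"dr":[0,0,0]}]'
python3 brass.py w6 .025
python3 -m handwheel '[{"delta_pos":[-0.1,0.9,0.3],"dr":[0,0,0]},{"delta_pos":[-0.1,1,0],"dr":[0,0,0]},{"delta_pos":[-0.1,1,0],"dr":[0,0,0]},{"delta_pos":[-0.1,1,0],"dr":[0,0,0]},{"delta_pos":[-0.1,1,0],"dr":[0,0,0]},{"delta_pos":[-0.1,1,0],"dr":[0,0,0]},{"delta_pos":[-0.1,1,0],"dr":[0,0,0]},{"delta_pos":[0,1,0],"dr":[0,0,0]},{"delta_pos":[0,1,0],"dr":[0,0,0]},{"delta_pos":[0,0,0],"dr":[0,0,0]}]'
python3 look.py w7 divider_bar:.148 hook_tips:.1735 divider:.084
python3 -c "
import cv2
cv2.imwrite('pics/w7c.png',cv2.resize(cv2.imread('pics/w7.png')[0:240,200:440],(600,600),interpolation=cv2.INTER_CUBIC))"
```

```text
t: 16.85
eef_pos: [0.4737, 0.0647, 0.0249]
ee_rot: [3.142, -0.0, -0.057]
force: [-0.7, 0.8, 0.8]
width: 0.0341
gripper_force: 25.0
t: 17.15
eef_pos: [0.4739, 0.0647, 0.0249]
ee_rot: [-3.141, -0.0, -0.058]
force: [0.4, -0.4, -0.8]
width: 0.0456
gripper_force: 0.0
t: 18.15
eef_pos: [0.4756, 0.0652, 0.2842]
ee_rot: [-3.139, -0.007, -0.057]
force: [-0.2, 0.2, -0.5]
width: 0.046
gripper_force: 0.0
(92, 230, 63, 5) [400.2 374.4] [ 6.4 95.6] -89.7
(0, 178, 24, 14) [490.  518.3] [14.6 43.2] -68.9
(0, 177, 65, 58) [449.2 500.9] [88.5 81.2] 0.7
(579, 153, 20, 29) [ 461.4 -315.9] [42.4 25.7] 10.8
(0, 153, 19, 17) [514.9 508.6] [24.1 24.2] -20.6
(312, 143, 19, 64) [472.8  65.9] [26.4 92.9] -2.7
(375, 140, 21, 65) [471.1 -26.1] [26.2 93.7] -3.3
(52, 48, 19, 35) [636.9 395.6] [40.8 11. ] 0.7
(43, 16, 15, 24) [680.1 395.7] [25.8 11. ] 0.2
(0, 0, 36, 33) [697.  430.3] [41.2 30.8] 70.7
t: 19.2
eef_pos: [0.4523, 0.3342, 0.2867]
ee_rot: [3.14, 0.002, -0.056]
force: [-0.0, 0.2, -0.9]
width: 0.0459
gripper_force: 0.0
divider_bar [(0.95, [322.6, 129.0], [0.5167, 0.3288])]
hook_tips []
divider [(0.7, [319.7, 128.2], [0.5156, 0.3317])]
```

View pics/w7c.png

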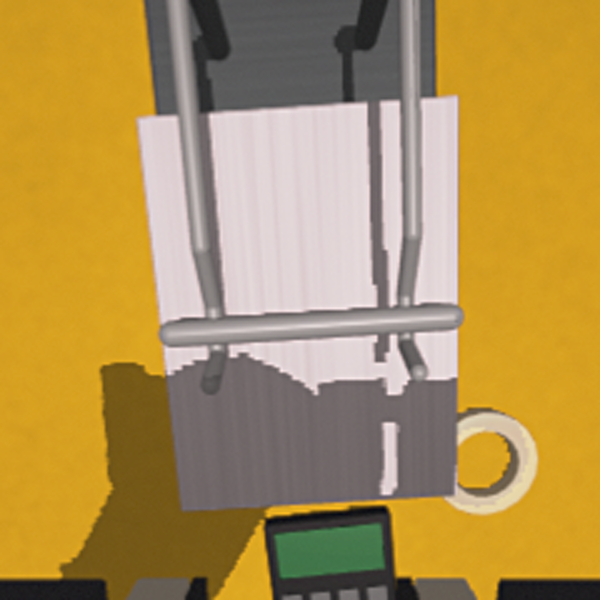

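The bar runs from (160,333) to (463,314) in the crop, sits in both hooks, and its middle is free between the prongs.

```bash
python3 - <<'E'
from h import *
np.set_printoptions(precision=4,suppress=True)
L=lambda n:np.load(f'pics/{n}.npy',allow_pickle=True).item()
c=L('w7')
for z in(.1485,):
  B=np.array([onz(c,(200+x/2.5,y/2.5),z)[:2] for x,y in[(160,333),(463,314)]]);v=B[1]-B[0];print(B,B.mean(0),np.linalg.norm(v),np.degrees(np.arctan2(v[0],-v[1])))
m=(324.7,129.4)
a,b=calibration('scene'),calibration('side')
for rs in([ray(c,m),ray(L('w1'),(325.4,131.5))],[ray(c,m),ray(a,(380,136))],[ray(c,m),ray(b,(323,122))],[ray(c,m),ray(a,(380,136)),ray(b,(323,122)),ray(L('w1'),(325.4,131.5))]): print(tri(rs))
E
```

```text
[[0.516  0.3858]
 [0.5165 0.2685]] [0.5162 0.3271] 0.11728863374616556 0.278209181215835
[0.5175 0.3273 0.1809]
[0.5195 0.3281 0.162 ]
[0.5223 0.3262 0.1419]
[0.5203 0.3275 0.1506]
```

```bash
python3 - <<'E'
from h import *
np.set_printoptions(precision=3,suppress=True)
c=np.load('pics/w7.npy',allow_pickle=True).item()
from scipy.optimize import brentq
for l,r in[((186,100),(410,100)),((193,180),(411,180)),((202,250),(412,238)),((215,330),(404,315)),((210,385),(420,373))]:
    g=lambda z:[onz(c,(200+p[0]/2.5,p[1]/2.5),z) for p in(l,r)]
    z=brentq(lambda z:np.linalg.norm(g(z)[0]-g(z)[1])-.076,.02,.3); print(z,g(z)[0],g(z)[1])
im,cs=snap('side','side1'); cv2.imwrite('pics/s1c.png',cv2.resize(cv2.imread('pics/side1.png')[90:190,270:400],(780,600),interpolation=cv2.INTER_CUBIC))
E
```

```text
0.16064999274308847 [0.592 0.366 0.161] [0.588 0.29  0.161]
0.16141108445007296 [0.567 0.366 0.161] [0.563 0.29  0.161]
0.15834082523189297 [0.545 0.365 0.158] [0.544 0.289 0.158]
0.13800427870033044 [0.516 0.366 0.138] [0.517 0.29  0.138]
0.17221047246623744 [0.498 0.365 0.172] [0.498 0.289 0.172]
```

View pics/s1c.png

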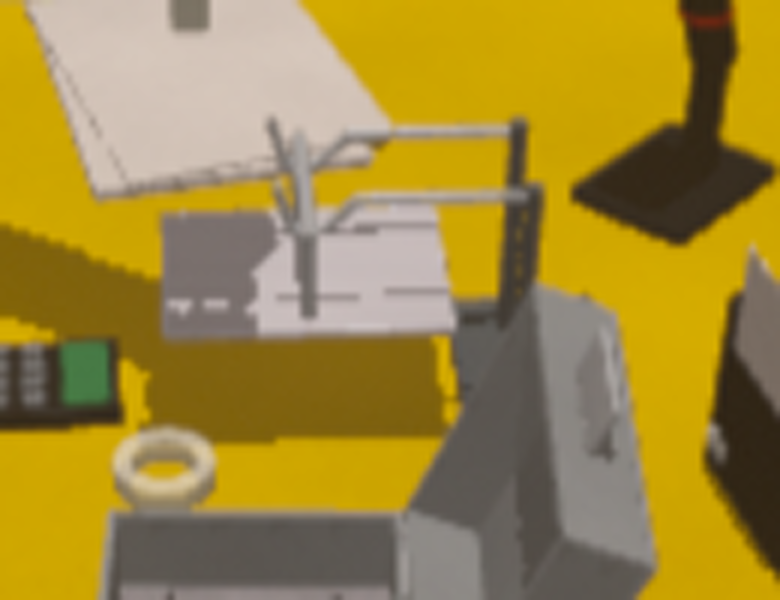

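The side crop shows straight prongs below tip height, with the bar hanging in both hooks. The gripper body at 0.195 m clears them.

```bash
python3 -m handwheel '[{"delta_pos":[0.2,-0.02,0],"dr":[0,0,-7.9]},{"delta_pos":[0.2,-0.02,0],"dr":[0,0,-7.9]},{"delta_pos":[0.2,-0.02,0],"dr":[0,0,-7.9]},{"delta_pos":[0.2,-0.02,0],"dr":[0,0,-7.9]},{"delta_pos":[0.2,-0.02,0],"dr":[0,0,-7.9]},{"delta_pos":[0.2,-0.02,0],"dr":[0,0,-7.9]},{"delta_pos":[0.2,-0.02,0],"dr":[0,0,-7.9]},{"delta_pos":[0.2,-0.02,0],"dr":[0,0,-7.9]},{"delta_pos":[0.2,-0.02,0],"dr":[0,0,-7.9]},{"delta_pos":[0.2,-0.02,0],"dr":[0,0,-7.9]}]'
python3 -m handwheel '[{"delta_pos":[0.1,-0.02,0],"dr":[0,0,-7.9]},{"delta_pos":[0,0,0],"dr":[0,0,0]},{"delta_pos":[0,0,0],"dr":[0,0,0]},{"delta_pos":[0,0,-1],"dr":[0,0,0]},{"delta_pos":[0,0,-1],"dr":[0,0,0]},{"delta_pos":[0,0,0],"dr":[0,0,0]}]'
```

```text
t: 20.45
eef_pos: [0.5131, 0.3246, 0.289]
ee_rot: [-3.141, 0.0, -1.443]
force: [0.3, -0.8, 0.4]
width: 0.046
gripper_force: 0.0
t: 21.05
eef_pos: [0.5137, 0.3233, 0.2249]
ee_rot: [3.136, -0.004, -1.572]
force: [-0.6, -0.3, -0.6]
width: 0.0464
gripper_force: 0.0
```

```bash
python3 -m handwheel '[{"delta_pos":[0.1,0.12,-0.6],"dr":[0,0,0]},{"delta_pos":[0,0,-0.9],"dr":[0,0,0]},{"delta_pos":[0,0,-0.8],"dr":[0,0,0]},{"delta_pos":[0,0,-0.2],"dr":[0,0,0]},{"delta_pos":[0,0,0],"dr":[0,0,0]}]'
python3 -m handwheel '[{"delta_pos":[0,0,0],"dr":[0,0,0]},{"delta_pos":[0,0,0],"dr":[0,0,0]},{"delta_pos":[0,0,0],"dr":[0,0,0]},{"delta_pos":[0,0,0],"dr":[0,0,0]},{"delta_pos":[0,0,0],"dr":[0,0,0]}]' 1 40
```

```text
t: 21.55
eef_pos: [0.5189, 0.3286, 0.1543]
ee_rot: [3.141, -0.001, -1.573]
force: [0.2, -0.3, 0.2]
width: 0.0457
gripper_force: 0.0
t: 22.05
eef_pos: [0.5187, 0.3287, 0.1541]
ee_rot: [-3.141, 0.0, -1.574]
force: [-2.4, 0.2, 1.5]
width: 0.0116
gripper_force: 1.1
```

```bash
python3 -m handwheel '[{"delta_pos":[0,0,0],"dr":[0,0,0]},{"delta_pos":[0,0,0],"dr":[0,0,0]}]'
python3 -m handwheel '[{"delta_pos":[0,0,0.3],"dr":[0,0,0]},{"delta_pos":[0,0,0.4],"dr":[0,0,0]},{"delta_pos":[0,0,0.4],"dr":[0,0,0]},{"delta_pos":[0,0,0.2],"dr":[0,0,0]},{"delta_pos":[0,0,0],"dr":[0,0,0]},{"delta_pos":[0,0,0],"dr":[0,0,0]}]'
python3 - <<'E'
from h import *
print(get_state()['force'],get_state()['eef_pos'])
im,c=snap('side','side2'); cv2.imwrite('pics/s2c.png',cv2.resize(cv2.imread('pics/side2.png')[90:190,270:400],(780,600),interpolation=cv2.INTER_CUBIC))
E
```

```text
t: 22.25
eef_pos: [0.5188, 0.3286, 0.154]
ee_rot: [-3.141, 0.0, -1.574]
force: [-1.3, 0.1, 2.2]
width: 0.0086
gripper_force: 40.0
t: 22.85
eef_pos: [0.5186, 0.3286, 0.1928]
ee_rot: [3.141, 0.0, -1.575]
force: [0.1, -0.5, -2.6]
width: 0.0088
gripper_force: 40.0
[ 0.10971993 -0.45920489 -2.63380085] [0.51855171 0.32857518 0.19277001]
```

View pics/s2c.png

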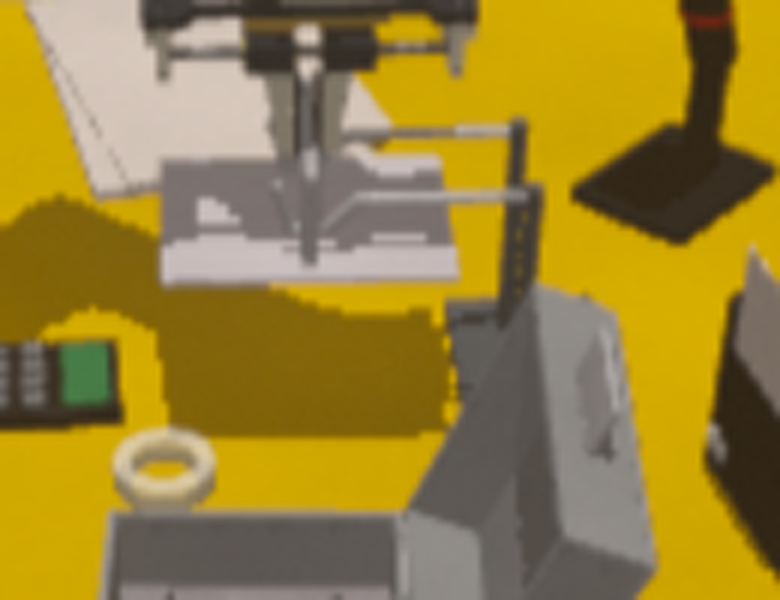

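The sheet hangs level in the jaws and the bar is above the hook tips. Next I'll pull it out along −x.

```bash
python3 -m handwheel '[{"delta_pos":[-0.2,0,0],"dr":[0,0,0]},{"delta_pos":[-0.5,0,0],"dr":[0,0,0]},{"delta_pos":[-0.5,0,0],"dr":[0,0,0]},{"delta_pos":[-0.5,0,0],"dr":[0,0,0]},{"delta_pos":[-0.5,0,0],"dr":[0,0,0]},{"delta_pos":[-0.5,0,0],"dr":[0,0,0]},{"delta_pos":[-0.5,0,0],"dr":[0,0,0]},{"delta_pos":[-0.5,0,0],"dr":[0,0,0]},{"delta_pos":[-0.5,0,0],"dr":[0,0,0]},{"delta_pos":[-0.5,0,0],"dr":[0,0,0]}]'
python3 -m handwheel '[{"delta_pos":[0,0,0.3],"dr":[0,0,0]},{"delta_pos":[0,-0.5,0.5],"dr":[0,0,0]},{"delta_pos":[0,-0.6,0.5],"dr":[0,0,0]},{"delta_pos":[0,-0.6,0.5],"dr":[0,0,0]},{"delta_pos":[0.3,-0.6,0.2],"dr":[0,0,6]},{"delta_pos":[0.3,-0.6,0],"dr":[0,0,6]},{"delta_pos":[0.3,-0.6,0],"dr":[0,0,6]},{"delta_pos":[0.3,-0.6,0],"dr":[0,0,6]},{"delta_pos":[0.3,-0.6,0],"dr":[0,0,6]},{"delta_pos":[0.3,-0.6,0],"dr":[0,0,6]}]'
python3 -m handwheel '[{"delta_pos":[0.2,-0.6,0],"dr":[0,0,6]},{"delta_pos":[0.2,-0.6,0],"dr":[0,0,6]},{"delta_pos":[0.2,-0.6,0],"dr":[0,0,6]},{"delta_pos":[0.2,-0.6,0],"dr":[0,0,6]},{"delta_pos":[0.2,-0.6,0],"dr":[0,0,6]},{"delta_pos":[0.1,-0.6,0],"dr":[0,0,6]},{"delta_pos":[0,-0.6,0],"dr":[0,0,6]},{"delta_pos":[0,-0.6,0],"dr":[0,0,6]},{"delta_pos":[0,0,0],"dr":[0,0,2.9]},{"delta_pos":[0,0,0],"dr":[0,0,0]}]'
python3 look.py w8 case_floor:.005 case:0 lid_hinge:.06 divider_bar:.233 divider:.17
```

```text
t: 23.9
eef_pos: [0.3765, 0.3286, 0.1928]
ee_rot: [-3.142, 0.0, -1.574]
force: [0.3, 0.3, -2.6]
width: 0.0086
gripper_force: 40.0
t: 24.9
eef_pos: [0.4322, 0.169, 0.2534]
ee_rot: [-3.141, -0.0, -0.942]
force: [1.0, -0.5, -2.5]
width: 0.0085
gripper_force: 40.0
t: 25.9
eef_pos: [0.4649, 0.0252, 0.2533]
ee_rot: [-3.141, -0.001, -0.058]
force: [-0.5, 0.6, -3.2]
width: 0.0087
gripper_force: 40.0
case_floor []
case []
lid_hinge [(0.68, [326.7, 100.0], [0.5591, 0.0132])]
divider_bar [(0.83, [315.6, 251.1], [0.4594, 0.0292])]
divider [(0.8, [321.6, 218.2], [0.4583, 0.0252])]
```

View pics/w8.png

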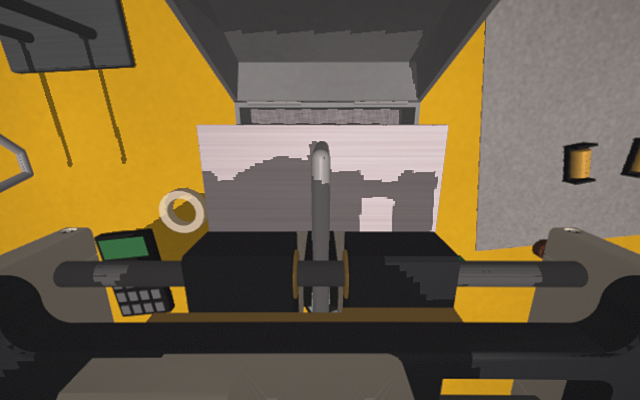

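The sheet hangs square over the case, with its far edge from (197,126) to (448,125). The case's hinge-side rim runs from (237,102) to (420,102). I'll compute the offsets.

```bash
python3 - <<'E'
from h import *
np.set_printoptions(precision=4,suppress=True)
c=np.load('pics/w8.npy',allow_pickle=True).item()
im=cv2.imread('pics/w8.png')
for n,l,r,z in[('sheet',(197,126),(448,125),.187),('rim',(236,102),(419,102),.06)]:
    A,B=onz(c,l,z)[:2],onz(c,r,z)[:2]; v=B-A; print(n,A,B,(A+B)/2,np.linalg.norm(v),np.degrees(np.arctan2(v[0],-v[1])))
for P in [(.556,.117,.06),(.5445,-.093,.06),(.4715+.08,.0125,.06)]: print(P,proj(c,P))
cv2.imwrite('pics/w8c.png',cv2.resize(im[90:140,180:460],(800,143*1),interpolation=cv2.INTER_CUBIC))
# other source: project well corners in w4/w6
E
```

```text
sheet [0.5392 0.1096] [ 0.5295 -0.0689] [0.5344 0.0204] 0.17877571789768815 -3.110576589987192
rim [0.5629 0.1154] [ 0.5509 -0.0905] [0.5569 0.0124] 0.2062778875958014 -3.337712419765471
(0.556, 0.117, 0.06) [235.4784 108.4882]
(0.5445, -0.093, 0.06) [420.9682 107.7934]
(0.5515, 0.0125, 0.06) [327.6754 107.1048]
```

View pics/w8c.png

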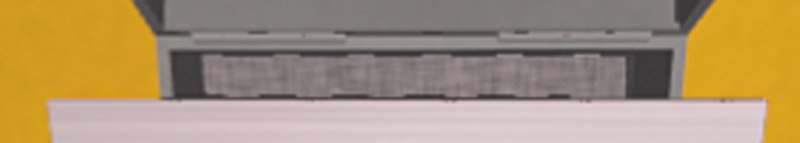

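```bash
python3 -m handwheel '[{"delta_pos":[0.22,-0.23,0],"dr":[0,0,0]},{"delta_pos":[0,0,-0.6],"dr":[0,0,0]},{"delta_pos":[0,0,-0.8],"dr":[0,0,0]},{"delta_pos":[0,0,-0.8],"dr":[0,0,0]},{"delta_pos":[0,0,-0.8],"dr":[0,0,0]},{"delta_pos":[0,0,-0.6],"dr":[0,0,0]},{"delta_pos":[0,0,-0.3],"dr":[0,0,0]},{"delta_pos":[0,0,0],"dr":[0,0,0]},{"delta_pos":[0,0,0],"dr":[0,0,0]}]'
python3 look.py w9 lid_hinge:.06 case:0
```

```text
t: 27.1
eef_pos: [0.472, 0.0188, 0.1364]
ee_rot: [3.142, -0.001, -0.057]
force: [-0.1, -0.8, -3.6]
width: 0.0088
gripper_force: 40.0
lid_hinge [(0.56, [325.7, 102.0], [0.5578, 0.0106])]
case [(0.23, [133.4, 250.1], [0.4214, 0.2251])]
```

View pics/w9.png

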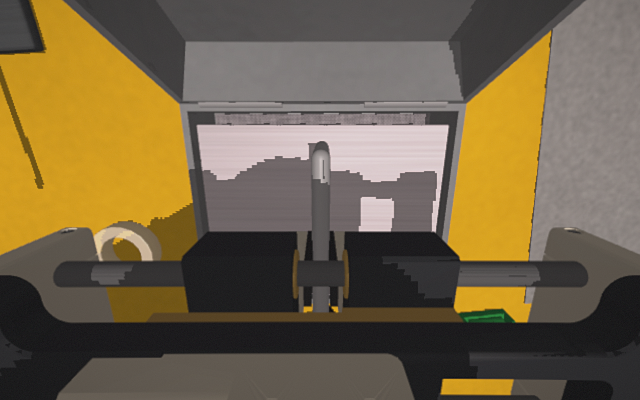

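The sheet sits just above the rim with even gaps: 8 px on the left, 9 px on the right, and about 10 mm at the back. I'll lower it.

```bash
python3 -m handwheel '[{"delta_pos":[0,0,-0.4],"dr":[0,0,0]},{"delta_pos":[0,0,-0.4],"dr":[0,0,0]},{"delta_pos":[0,0,-0.2],"dr":[0,0,0]},{"delta_pos":[0,0,0],"dr":[0,0,0]}]'
python3 -m handwheel '[{"delta_pos":[0,0,-0.08],"dr":[0,0,0]},{"delta_pos":[0,0,0],"dr":[0,0,0]}]'
python3 -m handwheel '[{"delta_pos":[0,0,-0.06],"dr":[0,0,0]},{"delta_pos":[0,0,0],"dr":[0,0,0]}]'
python3 -m handwheel '[{"delta_pos":[0,0,-0.05],"dr":[0,0,0]},{"delta_pos":[0,0,0],"dr":[0,0,0]}]'
```

```text
t: 27.65
eef_pos: [0.4711, 0.0186, 0.1056]
ee_rot: [3.141, 0.001, -0.058]
force: [-0.6, 0.7, -3.0]
width: 0.0089
gripper_force: 40.0
t: 27.85
eef_pos: [0.4716, 0.0188, 0.1037]
ee_rot: [-3.141, -0.001, -0.058]
force: [-0.2, 0.2, -2.7]
width: 0.0089
gripper_force: 40.0
t: 28.05
eef_pos: [0.4714, 0.0188, 0.1016]
ee_rot: [-3.141, -0.0, -0.058]
force: [-0.1, -0.2, -2.4]
width: 0.009
gripper_force: 40.0
t: 28.25
eef_pos: [0.4716, 0.0187, 0.1008]
ee_rot: [3.142, -0.001, -0.057]
force: [-2.5, 0.5, 5.9]
width: 0.0086
gripper_force: 40.0
```

```bash
python3 -m handwheel '[{"delta_pos":[0,0,0],"dr":[0,0,0]},{"delta_pos":[0,0,0],"dr":[0,0,0]},{"delta_pos":[0,0,0],"dr":[0,0,0]},{"delta_pos":[0,0,0],"dr":[0,0,0]}]' -0.1 25
python3 -m handwheel '[{"delta_pos":[0,0,0.5],"dr":[0,0,0]},{"delta_pos":[0,0,1],"dr":[0,0,0]},{"delta_pos":[0,0,1],"dr":[0,0,0]},{"delta_pos":[0,0,1],"dr":[0,0,0]},{"delta_pos":[0,0,1],"dr":[0,0,0]},{"delta_pos":[0,0,1],"dr":[0,0,0]},{"delta_pos":[-0.5,0,1],"dr":[0,0,0]},{"delta_pos":[-0.5,0,0.5],"dr":[0,0,0]},{"delta_pos":[0,0,0],"dr":[0,0,0]},{"delta_pos":[0,0,0],"dr":[0,0,0]}]'
python3 look.py w10 divider_bar:.095 divider:.031
python3 -c "
import cv2
cv2.imwrite('pics/w10c.png',cv2.resize(cv2.imread('pics/w10.png')[60:235,200:440],(720,525),interpolation=cv2.INTER_CUBIC))"
```

```text
t: 28.65
eef_pos: [0.4714, 0.0188, 0.1]
ee_rot: [-3.142, -0.0, -0.058]
force: [0.3, 0.0, -0.2]
width: 0.0352
gripper_force: 0.0
t: 29.65
eef_pos: [0.4413, 0.0189, 0.31]
ee_rot: [-3.141, -0.001, -0.057]
force: [0.2, 0.1, -0.2]
width: 0.0483
gripper_force: 0.0
divider_bar [(0.75, [318.2, 153.7], [0.4736, 0.0205])]
divider [(0.96, [320.2, 149.6], [0.4719, 0.0181])]
```

View pics/w10c.png

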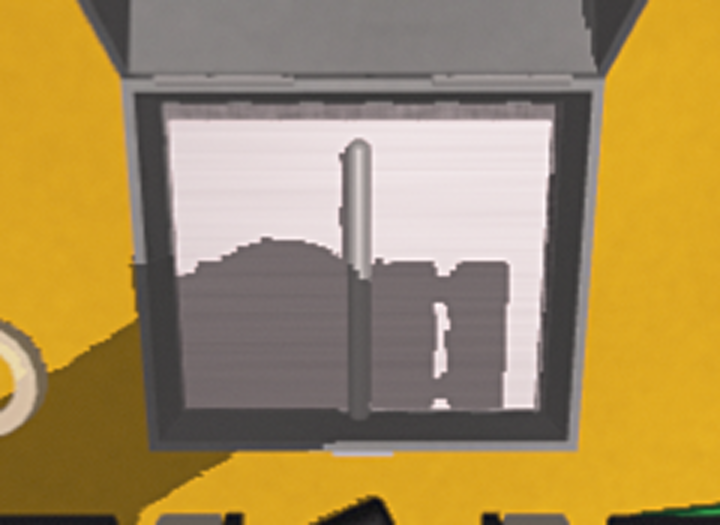

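The sheet lies level and centred in the well, with its bar at (358,280) and even margins. Now the small holders.

```bash
python3 -m handwheel '[{"delta_pos":[0,-1,0],"dr":[0,0,0]},{"delta_pos":[0,-1,0],"dr":[0,0,0]},{"delta_pos":[0,-1,0],"dr":[0,0,0]},{"delta_pos":[0,-1,0],"dr":[0,0,0]},{"delta_pos":[0,-1,0],"dr":[0,0,0]},{"delta_pos":[0,-1,0],"dr":[0,0,0]},{"delta_pos":[0,-1,0],"dr":[0,0,0]},{"delta_pos":[0,-1,0],"dr":[0,0,0]},{"delta_pos":[0,-1,0],"dr":[0,0,0]},{"delta_pos":[0,-1,0],"dr":[0,0,3]}]'
python3 -m handwheel '[{"delta_pos":[0,-1,0],"dr":[0,0,0]},{"delta_pos":[0,0,0],"dr":[0,0,0]},{"delta_pos":[0,0,0],"dr":[0,0,0]}]' -0.18
python3 brass.py w11 .016
```

```text
t: 30.8
eef_pos: [0.4412, -0.2828, 0.3087]
ee_rot: [-3.141, 0.002, -0.005]
force: [0.8, -0.5, 0.0]
width: 0.0481
gripper_force: 0.0
t: 31.1
eef_pos: [0.441, -0.3119, 0.3084]
ee_rot: [-3.141, 0.003, -0.007]
force: [0.4, 0.3, 0.3]
width: 0.0512
gripper_force: 0.0
(323, 143, 17, 26) [ 460.2 -327. ] [38.7 22.3] 7.7
(377, 141, 18, 26) [ 462.4 -411.5] [22.  38.3] -5.9
(524, 126, 13, 20) [ 488.8 -626.5] [28.2 17.5] 11.3
(580, 110, 10, 19) [ 511.3 -701.1] [26.4 12.6] 14.4
(526, 97, 16, 20) [ 530.1 -623. ] [27.2 21.2] 11.5
(375, 42, 17, 32) [ 596.2 -399.7] [39.2 21.9] 6.6
```

```bash
python3 -m handwheel '[{"delta_pos":[0.64,-0.5,-1],"dr":[0,0,8.3]},{"delta_pos":[0,0,-1],"dr":[0,0,0]},{"delta_pos":[0,0,-1],"dr":[0,0,0]},{"delta_pos":[0,0,-1],"dr":[0,0,0]},{"delta_pos":[0,0,-1],"dr":[0,0,0]},{"delta_pos":[0,0,-1],"dr":[0,0,0]},{"delta_pos":[0,0,-1],"dr":[0,0,0]},{"delta_pos":[0,0,-1],"dr":[0,0,0]},{"delta_pos":[0,0,-0.7],"dr":[0,0,0]},{"delta_pos":[0,0,-0.3],"dr":[0,0,0]}]'
python3 -m handwheel '[{"delta_pos":[0,0,-0.25],"dr":[0,0,0]},{"delta_pos":[0,0,0],"dr":[0,0,0]},{"delta_pos":[0,0,0],"dr":[0,0,0]}]'
```

```text
t: 32.15
eef_pos: [0.4596, -0.3249, 0.038]
ee_rot: [-3.14, 0.003, 0.141]
force: [-1.4, 0.5, 0.8]
width: 0.0518
gripper_force: 0.0
t: 32.45
eef_pos: [0.4612, -0.3263, 0.0335]
ee_rot: [3.141, -0.001, 0.14]
force: [1.2, 0.2, 0.5]
width: 0.0518
gripper_force: 0.0
```

```bash
python3 -m handwheel '[{"delta_pos":[0,0,-0.28],"dr":[0,0,0]},{"delta_pos":[0,0,0],"dr":[0,0,0]}]'
python3 -m handwheel '[{"delta_pos":[0,0,0],"dr":[0,0,0]},{"delta_pos":[0,0,0],"dr":[0,0,0]},{"delta_pos":[0,0,0],"dr":[0,0,0]},{"delta_pos":[0,0,0],"dr":[0,0,0]},{"delta_pos":[0,0,0],"dr":[0,0,0]}]' 1 20
python3 -m handwheel '[{"delta_pos":[0,0,0.6],"dr":[0,0,0]},{"delta_pos":[0,0,1],"dr":[0,0,0]},{"delta_pos":[0,0,1],"dr":[0,0,0]},{"delta_pos":[0.1,0.5,1],"dr":[0,0,-5.6]},{"delta_pos":[0.2,1,0],"dr":[0,0,-5.7]},{"delta_pos":[0.2,1,0],"dr":[0,0,0]},{"delta_pos":[0.2,1,0],"dr":[0,0,0]},{"delta_pos":[0.2,1,0],"dr":[0,0,0]},{"delta_pos":[0.2,1,0],"dr":[0,0,0]},{"delta_pos":[0.2,1,0],"dr":[0,0,0]}]'
python3 -m handwheel '[{"delta_pos":[0.06,1,0],"dr":[0,0,0]},{"delta_pos":[0,1,0],"dr":[0,0,0]},{"delta_pos":[0,1,0],"dr":[0,0,0]},{"delta_pos":[0,0.18,0],"dr":[0,0,0]},{"delta_pos":[0,0,0],"dr":[0,0,0]},{"delta_pos":[0,0,0],"dr":[0,0,0]}]'
```

```text
t: 32.65
eef_pos: [0.4603, -0.3262, 0.0238]
ee_rot: [-3.141, 0.0, 0.139]
force: [-0.5, 0.4, -0.2]
width: 0.0512
gripper_force: 0.0
t: 33.15
eef_pos: [0.4607, -0.3264, 0.0243]
ee_rot: [3.141, -0.0, 0.14]
force: [-0.3, -0.1, 1.8]
width: 0.0258
gripper_force: 20.0
t: 34.15
eef_pos: [0.4994, -0.13, 0.1321]
ee_rot: [-3.141, 0.0, -0.058]
force: [0.6, -0.5, -0.9]
width: 0.026
gripper_force: 20.0
t: 34.75
eef_pos: [0.5011, -0.0362, 0.132]
ee_rot: [3.141, 0.0, -0.057]
force: [-0.2, -0.8, -1.4]
width: 0.0259
gripper_force: 20.0
```

```bash
python3 -m handwheel '[{"delta_pos":[0,0,-0.7],"dr":[0,0,0]},{"delta_pos":[0,0,-0.7],"dr":[0,0,0]},{"delta_pos":[0,0,-0.6],"dr":[0,0,0]},{"delta_pos":[0,0,-0.3],"dr":[0,0,0]},{"delta_pos":[0,0,0],"dr":[0,0,0]},{"delta_pos":[0,0,0],"dr":[0,0,0]}]'
python3 -m handwheel '[{"delta_pos":[0,0,-0.06],"dr":[0,0,0]},{"delta_pos":[0,0,0],"dr":[0,0,0]}]'
python3 -m handwheel '[{"delta_pos":[0,0,-0.05],"dr":[0,0,0]},{"delta_pos":[0,0,0],"dr":[0,0,0]}]'
```

```text
t: 35.35
eef_pos: [0.5017, -0.0363, 0.0636]
ee_rot: [3.141, -0.0, -0.058]
force: [-0.8, 1.6, -1.0]
width: 0.0256
gripper_force: 20.0
t: 35.55
eef_pos: [0.5017, -0.0358, 0.0619]
ee_rot: [-3.141, -0.001, -0.058]
force: [1.0, -0.1, -1.6]
width: 0.0256
gripper_force: 20.0
t: 35.75
eef_pos: [0.5014, -0.0358, 0.06]
ee_rot: [-3.141, -0.0, -0.058]
force: [0.2, -0.6, -1.7]
width: 0.0258
gripper_force: 20.0
```

```bash
python3 -m handwheel '[{"delta_pos":[0,0,-0.04],"dr":[0,0,0]},{"delta_pos":[0,0,0],"dr":[0,0,0]}]'
python3 -m handwheel '[{"delta_pos":[0,0,0],"dr":[0,0,0]},{"delta_pos":[0,0,0],"dr":[0,0,0]},{"delta_pos":[0,0,0],"dr":[0,0,0]}]' 0.18
python3 -m handwheel '[{"delta_pos":[0,0,0.4],"dr":[0,0,0]},{"delta_pos":[0,0,1],"dr":[0,0,0]},{"delta_pos":[0,0,1],"dr":[0,0,0]},{"delta_pos":[-0.1,-1,1],"dr":[0,0,0]},{"delta_pos":[-0.1,-1,1],"dr":[0,0,0]},{"delta_pos":[-0.1,-1,1],"dr":[0,0,0]},{"delta_pos":[-0.1,-1,0],"dr":[0,0,0]},{"delta_pos":[-0.1,-1,0],"dr":[0,0,0]},{"delta_pos":[-0.1,-1,0],"dr":[0,0,0]},{"delta_pos":[-0.1,-1,0],"dr":[0,0,0]}]'
python3 -m handwheel '[{"delta_pos":[-0.1,-1,0],"dr":[0,0,0]},{"delta_pos":[-0.1,-1,0],"dr":[0,0,0]},{"delta_pos":[-0.1,-1,0],"dr":[0,0,0]},{"delta_pos":[-0.1,-0.5,0],"dr":[0,0,0]},{"delta_pos":[0,0,0],"dr":[0,0,0]},{"delta_pos":[0,0,0],"dr":[0,0,0]}]' -0.18
python3 brass.py w12 .016
```

```text
t: 35.95
eef_pos: [0.5015, -0.0358, 0.0593]
ee_rot: [3.142, -0.001, -0.057]
force: [-2.3, 0.4, 6.9]
width: 0.026
gripper_force: 20.0
t: 36.25
eef_pos: [0.5014, -0.0359, 0.0586]
ee_rot: [-3.142, -0.0, -0.058]
force: [-0.6, 0.4, -0.9]
width: 0.0356
gripper_force: 0.0
t: 37.25
eef_pos: [0.48, -0.2471, 0.2218]
ee_rot: [3.141, -0.001, -0.058]
force: [0.3, -0.2, -0.0]
width: 0.0357
gripper_force: 0.0
t: 37.85
eef_pos: [0.4681, -0.3507, 0.2209]
ee_rot: [-3.141, 0.0, -0.058]
force: [-0.6, -0.2, -0.2]
width: 0.0515
gripper_force: 0.0
(359, 166, 21, 32) [ 462.4 -411.5] [22.3 39.9] -7.5
(23, 157, 33, 35) [495.7  -2.9] [30.6 42.8] -3.2
(541, 141, 14, 23) [ 487.8 -628.4] [27.8 15.3] 9.1
(612, 118, 9, 20) [ 511.4 -703.7] [22.7  8.8] 8.5
(542, 104, 18, 24) [ 530.1 -624.7] [27.1 19.2] 9.3
(347, 47, 22, 40) [ 596.2 -400. ] [38.7 21.6] 5.2
```

```bash
python3 -m handwheel '[{"delta_pos":[-0.19,-1,-0.5],"dr":[0,0,-3.5]},{"delta_pos":[0,-1.0,-1],"dr":[0,0,0]},{"delta_pos":[0,-0.03,-1],"dr":[0,0,0]},{"delta_pos":[0,0,-1],"dr":[0,0,0]},{"delta_pos":[0,0,-1],"dr":[0,0,0]},{"delta_pos":[0,0,-1],"dr":[0,0,0]},{"delta_pos":[0,0,-0.6],"dr":[0,0,0]},{"delta_pos":[0,0,-0.3],"dr":[0,0,0]},{"delta_pos":[0,0,0],"dr":[0,0,0]},{"delta_pos":[0,0,0],"dr":[0,0,0]}]'
```

```text
t: 38.9
eef_pos: [0.4635, -0.4117, 0.0297]
ee_rot: [3.141, -0.001, -0.118]
force: [0.1, 0.4, 0.4]
width: 0.0516
gripper_force: 0.0
```

```bash
python3 -m handwheel '[{"delta_pos":[0,0,-0.18],"dr":[0,0,0]},{"delta_pos":[0,0,0],"dr":[0,0,0]}]'
python3 -m handwheel '[{"delta_pos":[0,0,0],"dr":[0,0,0]},{"delta_pos":[0,0,0],"dr":[0,0,0]},{"delta_pos":[0,0,0],"dr":[0,0,0]},{"delta_pos":[0,0,0],"dr":[0,0,0]},{"delta_pos":[0,0,0],"dr":[0,0,0]}]' 1 20
python3 -m handwheel '[{"delta_pos":[0,0,0.6],"dr":[0,0,0]},{"delta_pos":[0,0,1],"dr":[0,0,0]},{"delta_pos":[0,0,1],"dr":[0,0,0]},{"delta_pos":[0,0.66,1],"dr":[0,0,3.5]},{"delta_pos":[-0.1,1,0],"dr":[0,0,0]},{"delta_pos":[-0.1,1,0],"dr":[0,0,0]},{"delta_pos":[-0.1,1,0],"dr":[0,0,0]},{"delta_pos":[-0.1,1,0],"dr":[0,0,0]},{"delta_pos":[-0.1,1,0],"dr":[0,0,0]},{"delta_pos":[-0.1,1,0],"dr":[0,0,0]}]'
python3 -m handwheel '[{"delta_pos":[-0.1,1,0],"dr":[0,0,0]},{"delta_pos":[-0.1,1,0],"dr":[0,0,0]},{"delta_pos":[-0.13,1,0],"dr":[0,0,0]},{"delta_pos":[0,1,0],"dr":[0,0,0]},{"delta_pos":[0,1,0],"dr":[0,0,0]},{"delta_pos":[0,1,0],"dr":[0,0,0]},{"delta_pos":[0,0,0],"dr":[0,0,0]},{"delta_pos":[0,0,0],"dr":[0,0,0]}]'
```

```text
t: 39.1
eef_pos: [0.4628, -0.4118, 0.0237]
ee_rot: [3.141, -0.001, -0.119]
force: [-0.2, 0.4, -0.3]
width: 0.0516
gripper_force: 0.0
t: 39.6
eef_pos: [0.4627, -0.4119, 0.0234]
ee_rot: [3.141, -0.0, -0.119]
force: [-0.1, -0.5, 1.0]
width: 0.0256
gripper_force: 20.0
t: 40.6
eef_pos: [0.4442, -0.2108, 0.1312]
ee_rot: [-3.141, 0.0, -0.058]
force: [0.9, -0.2, -0.9]
width: 0.0263
gripper_force: 20.0
t: 41.4
eef_pos: [0.4346, -0.0315, 0.1313]
ee_rot: [-3.142, 0.0, -0.056]
force: [-0.2, -1.2, -1.6]
width: 0.026
gripper_force: 20.0
```

```bash
python3 -m handwheel '[{"delta_pos":[0,0,-0.7],"dr":[0,0,0]},{"delta_pos":[0,0,-0.7],"dr":[0,0,0]},{"delta_pos":[0,0,-0.6],"dr":[0,0,0]},{"delta_pos":[0,0,-0.36],"dr":[0,0,0]},{"delta_pos":[0,0,0],"dr":[0,0,0]},{"delta_pos":[0,0,0],"dr":[0,0,0]}]'
python3 -m handwheel '[{"delta_pos":[0,0,-0.04],"dr":[0,0,0]},{"delta_pos":[0,0,0],"dr":[0,0,0]}]'
python3 -m handwheel '[{"delta_pos":[0,0,-0.04],"dr":[0,0,0]},{"delta_pos":[0,0,0],"dr":[0,0,0]}]'
```

```text
t: 42.0
eef_pos: [0.4346, -0.0327, 0.0605]
ee_rot: [3.141, 0.001, -0.059]
force: [0.2, -1.0, -1.1]
width: 0.0256
gripper_force: 20.0
t: 42.2
eef_pos: [0.435, -0.0321, 0.0597]
ee_rot: [-3.141, -0.001, -0.058]
force: [0.1, 0.3, -0.7]
width: 0.0256
gripper_force: 20.0
t: 42.4
eef_pos: [0.4348, -0.0319, 0.0582]
ee_rot: [-3.141, -0.0, -0.058]
force: [0.4, -0.2, -0.9]
width: 0.026
gripper_force: 20.0
```

```bash
python3 -m handwheel '[{"delta_pos":[0,0,-0.03],"dr":[0,0,0]},{"delta_pos":[0,0,0],"dr":[0,0,0]}]'
python3 -m handwheel '[{"delta_pos":[0,0,0],"dr":[0,0,0]},{"delta_pos":[0,0,0],"dr":[0,0,0]},{"delta_pos":[0,0,0],"dr":[0,0,0]}]' 0.18
python3 -m handwheel '[{"delta_pos":[0,0,0.4],"dr":[0,0,0]},{"delta_pos":[0,0,1],"dr":[0,0,0]},{"delta_pos":[0,0,1],"dr":[0,0,0]},{"delta_pos":[0,-1,1],"dr":[0,0,0]},{"delta_pos":[0,-1,1],"dr":[0,0,0]},{"delta_pos":[0.2,-1,1],"dr":[0,0,0]},{"delta_pos":[0.4,-1,0],"dr":[0,0,0]},{"delta_pos":[0.4,-1,0],"dr":[0,0,4.2]},{"delta_pos":[0.4,-1,0],"dr":[0,0,4.2]},{"delta_pos":[0.4,-1,0],"dr":[0,0,0]}]'
python3 -m handwheel '[{"delta_pos":[0.4,-1,0],"dr":[0,0,0]},{"delta_pos":[0.4,-1,0],"dr":[0,0,0]},{"delta_pos":[0.4,-1,0],"dr":[0,0,0]},{"delta_pos":[0.4,-1,0],"dr":[0,0,0]},{"delta_pos":[0,-0.5,0],"dr":[0,0,0]},{"delta_pos":[0,0,0],"dr":[0,0,0]},{"delta_pos":[0,0,0],"dr":[0,0,0]}]' -0.18
python3 brass.py w13 .016
```

```text
t: 42.6
eef_pos: [0.4349, -0.0319, 0.058]
ee_rot: [3.141, -0.0, -0.057]
force: [-5.0, 0.2, 13.1]
width: 0.0258
gripper_force: 20.0
t: 42.9
eef_pos: [0.4348, -0.032, 0.0572]
ee_rot: [3.142, -0.0, -0.058]
force: [-0.5, -0.4, 0.5]
width: 0.0353
gripper_force: 0.6
t: 43.9
eef_pos: [0.489, -0.2433, 0.219]
ee_rot: [-3.141, 0.0, 0.091]
force: [1.4, 0.7, 0.2]
width: 0.0358
gripper_force: 0.0
t: 44.6
eef_pos: [0.5362, -0.3768, 0.2186]
ee_rot: [-3.141, 0.001, 0.088]
force: [0.4, -0.3, -0.5]
width: 0.0517
gripper_force: 0.0
(14, 229, 25, 6) [434.    2.6] [ 7.1 31.6] -85.1
(499, 222, 15, 13) [ 494.2 -624.8] [16.9 19.8] -84.8
(564, 212, 11, 16) [ 513.  -701.7] [21.1 12.5] 8.3
(502, 191, 20, 22) [ 530.2 -621.5] [28.  24.5] 5.1
(4, 173, 30, 37) [488.2  -0.8] [31.3 47.9] -3.2
(315, 108, 19, 34) [ 603.7 -374.2] [37.7 21.3] 4.7
(519, 51, 17, 27) [ 688.3 -594.1] [26.7 16.4] 9.0
```

```bash
python3 -m handwheel '[{"delta_pos":[0.8,0.09,-0.4],"dr":[0,0,0]},{"delta_pos":[0.8,0,-0.8],"dr":[0,0,0]},{"delta_pos":[0.65,0,-1],"dr":[0,0,0]},{"delta_pos":[0,0,-1],"dr":[0,0,0]},{"delta_pos":[0,0,-1],"dr":[0,0,0]},{"delta_pos":[0,0,-1],"dr":[0,0,0]},{"delta_pos":[0,0,-0.7],"dr":[0,0,0]},{"delta_pos":[0,0,-0.4],"dr":[0,0,0]},{"delta_pos":[0,0,0],"dr":[0,0,0]},{"delta_pos":[0,0,0],"dr":[0,0,0]}]'
```

```text
t: 45.65
eef_pos: [0.6049, -0.3741, 0.0314]
ee_rot: [3.141, -0.001, 0.09]
force: [-0.4, -0.7, 1.1]
width: 0.0519
gripper_force: 0.0
```

```bash
python3 -m handwheel '[{"delta_pos":[0,0,-0.24],"dr":[0,0,0]},{"delta_pos":[0,0,0],"dr":[0,0,0]}]'
python3 -m handwheel '[{"delta_pos":[0,0,0],"dr":[0,0,0]},{"delta_pos":[0,0,0],"dr":[0,0,0]},{"delta_pos":[0,0,0],"dr":[0,0,0]},{"delta_pos":[0,0,0],"dr":[0,0,0]},{"delta_pos":[0,0,0],"dr":[0,0,0]}]' 1 20
python3 -m handwheel '[{"delta_pos":[0,0,0.6],"dr":[0,0,0]},{"delta_pos":[0,0,1],"dr":[0,0,0]},{"delta_pos":[-0.5,0.5,1],"dr":[0,0,-4.2]},{"delta_pos":[-0.8,0.8,1],"dr":[0,0,-4.2]},{"delta_pos":[-0.9,1,0.2],"dr":[0,0,0]},{"delta_pos":[-0.9,1,0],"dr":[0,0,0]},{"delta_pos":[-0.9,1,0],"dr":[0,0,0]},{"delta_pos":[-0.34,1,0],"dr":[0,0,0]},{"delta_pos":[0,1,0],"dr":[0,0,0]},{"delta_pos":[0,1,0],"dr":[0,0,0]}]'
python3 -m handwheel '[{"delta_pos":[0,1,0],"dr":[0,0,0]},{"delta_pos":[0,1,0],"dr":[0,0,0]},{"delta_pos":[0,1,0],"dr":[0,0,0]},{"delta_pos":[0,1,0],"dr":[0,0,0]},{"delta_pos":[0,1,0],"dr":[0,0,0]},{"delta_pos":[0,1,0],"dr":[0,0,0]},{"delta_pos":[0,1,0],"dr":[0,0,0]},{"delta_pos":[0,0.5,0],"dr":[0,0,0]},{"delta_pos":[0,0,0],"dr":[0,0,0]},{"delta_pos":[0,0,0],"dr":[0,0,0]}]'
```

```text
t: 45.85
eef_pos: [0.6043, -0.3742, 0.0232]
ee_rot: [3.142, -0.001, 0.089]
force: [-0.3, -0.9, -0.5]
width: 0.0516
gripper_force: 0.0
t: 46.35
eef_pos: [0.6044, -0.3744, 0.0232]
ee_rot: [3.141, -0.0, 0.089]
force: [-0.1, 0.3, -0.1]
width: 0.0264
gripper_force: 20.0
t: 47.35
eef_pos: [0.4734, -0.1542, 0.1373]
ee_rot: [-3.141, -0.001, -0.058]
force: [0.6, 0.1, -1.7]
width: 0.0258
gripper_force: 20.0
t: 48.35
eef_pos: [0.4737, 0.0695, 0.1368]
ee_rot: [3.141, 0.001, -0.057]
force: [0.0, 0.3, -2.4]
width: 0.026
gripper_force: 20.0
```

Descend to about 0.0585 (−78 mm).

```bash
python3 -m handwheel '[{"delta_pos":[0,0,-0.8],"dr":[0,0,0]},{"delta_pos":[0,0,-0.8],"dr":[0,0,0]},{"delta_pos":[0,0,-0.6],"dr":[0,0,0]},{"delta_pos":[0,0,-0.35],"dr":[0,0,0]},{"delta_pos":[0,0,0],"dr":[0,0,0]},{"delta_pos":[0,0,0],"dr":[0,0,0]}]'
python3 -m handwheel '[{"delta_pos":[0,0,-0.04],"dr":[0,0,0]},{"delta_pos":[0,0,0],"dr":[0,0,0]}]'
python3 -m handwheel '[{"delta_pos":[0,0,-0.03],"dr":[0,0,0]},{"delta_pos":[0,0,0],"dr":[0,0,0]}]'
```

```text
t: 48.95
eef_pos: [0.4744, 0.0694, 0.0609]
ee_rot: [3.142, -0.0, -0.058]
force: [-0.0, 1.0, -0.9]
width: 0.0257
gripper_force: 20.0
t: 49.15
eef_pos: [0.4744, 0.0699, 0.0599]
ee_rot: [-3.141, -0.001, -0.058]
force: [0.2, -0.6, -1.9]
width: 0.0258
gripper_force: 20.0
t: 49.35
eef_pos: [0.4741, 0.0698, 0.0586]
ee_rot: [-3.141, -0.0, -0.058]
force: [-1.1, 0.4, -2.4]
width: 0.0254
gripper_force: 20.0
```

```bash
python3 -m handwheel '[{"delta_pos":[0,0,-0.02],"dr":[0,0,0]},{"delta_pos":[0,0,0],"dr":[0,0,0]}]'
python3 -m handwheel '[{"delta_pos":[0,0,0],"dr":[0,0,0]},{"delta_pos":[0,0,0],"dr":[0,0,0]},{"delta_pos":[0,0,0],"dr":[0,0,0]}]' 0.18
python3 -m handwheel '[{"delta_pos":[0,0,0.4],"dr":[0,0,0]},{"delta_pos":[0,0,1],"dr":[0,0,0]},{"delta_pos":[0,0,1],"dr":[0,0,0]},{"delta_pos":[0,0,1],"dr":[0,0,0]},{"delta_pos":[0,-0.3,1],"dr":[0,0,0]},{"delta_pos":[-0.4,-0.4,1],"dr":[0,0,0]},{"delta_pos":[-0.4,-0.5,1],"dr":[0,0,0]},{"delta_pos":[-0.3,-0.5,1],"dr":[0,0,0]},{"delta_pos":[0,0,1],"dr":[0,0,0]},{"delta_pos":[0,0,0],"dr":[0,0,0]}]' 0.18
python3 -m handwheel '[{"delta_pos":[0,0,0],"dr":[0,0,0]},{"delta_pos":[0,0,0],"dr":[0,0,0]}]' 1
python3 brass.py w14 .052
python3 - <<'E'
from h import *
c=calibration('wrist'); print(onz(c,(320,200),.05))
for cam in('scene','side'):
    grab_frame(cam)
    for q in('lid_tab','lid_hinge'): print(cam,q,[(round(d['conf'],2),np.round(d['location'],1).tolist()) for d in mark_of(cam,q)])
im,c=snap('wrist')
for q in('lid_tab','divider_bar','small0'): print(q,[(round(d['conf'],2),np.round(d['location'],1).tolist()) for d in mark_of('wrist',q)])
E
```

```text
t: 49.55
eef_pos: [0.4741, 0.0698, 0.058]
ee_rot: [-3.142, -0.0, -0.057]
force: [-1.4, 0.1, 2.9]
width: 0.0255
gripper_force: 20.0
t: 49.85
eef_pos: [0.4741, 0.0697, 0.0577]
ee_rot: [-3.142, -0.0, -0.058]
force: [-0.1, -1.0, 0.4]
width: 0.035
gripper_force: 0.0
t: 50.85
eef_pos: [0.4426, 0.0187, 0.3141]
ee_rot: [-3.139, -0.007, -0.058]
force: [0.5, 0.5, -0.9]
width: 0.036
gripper_force: 0.0
t: 51.05
eef_pos: [0.4405, 0.0187, 0.3088]
ee_rot: [3.141, 0.001, -0.058]
force: [-0.7, -0.4, 0.5]
width: 0.0253
gripper_force: 0.0
(348, 161, 16, 28) [434.2 -30.7] [21.6 39.6] -3.3
(275, 138, 17, 28) [473.   69.5] [22.3 37.8] -3.4
(349, 113, 17, 28) [501.2 -34.4] [21.4 35.9] -3.4
(5, 0, 22, 13) [665.9 376.8] [22.5 12.5] 87.4
[0.39851478 0.02202994 0.05      ]
scene lid_tab [(0.93, [370.2, 188.9])]
scene lid_hinge []
side lid_tab [(0.71, [371.7, 150.5]), (0.68, [316.1, 114.9]), (0.21, [271.9, 154.3])]
side lid_hinge [(0.75, [338.5, 195.1])]
lid_tab [(0.19, [197.8, 182.5])]
divider_bar [(0.7, [316.7, 155.1])]
small0 [(0.95, [284.0, 148.6]), (0.87, [355.8, 127.3]), (0.87, [425.7, 235.7]), (0.71, [357.7, 172.2])]
```

All three small holders lie in place at (434,−31), (501,−34) and (473,70) mm, each at −3.3°. Next I'll plan the lid push, with closed fingertips behind the tab.

```bash
python3 - <<'E'
from h import *
np.set_printoptions(precision=3,suppress=True)
a,b=calibration('scene'),calibration('side')
T=tri([ray(a,(370.2,188.9)),ray(b,(371.7,150.5))]); print(T)
H=np.array([.5565,.0125,.06]); d=T-H; print('theta',np.degrees(np.arctan2(d[2],-d[0]))-5.7,np.hypot(d[0],d[2]))
prev=None
for th in [118,114,106,98,90,82,74,66,58,50,42,34,26,18,10,4,0]:
    t=np.radians(th); A=.185+(.009*max(0,(45-th)/45))
    x=-A*np.cos(t)+.023*np.sin(t); z=A*np.sin(t)+.023*np.cos(t)
    p=np.array([H[0]+.998*x+.0095,H[1]-.057*x,H[2]+z+.019])
    print(th,p, None if prev is None else (p-prev)/.03); prev=p
E
python3 -m handwheel '[{"delta_pos":[0.9,-0.05,0.2],"dr":[0,0,0]},{"delta_pos":[0.9,-0.05,0],"dr":[0,0,0]},{"delta_pos":[0.9,-0.05,0],"dr":[0,0,0]},{"delta_pos":[0.9,-0.05,0],"dr":[0,0,0]},{"delta_pos":[0.9,-0.05,0],"dr":[0,0,0]},{"delta_pos":[0.9,-0.05,0],"dr":[0,0,0]},{"delta_pos":[0.9,-0.05,0],"dr":[0,0,0]},{"delta_pos":[0.9,-0.05,0],"dr":[0,0,0]},{"delta_pos":[0.9,0,0],"dr":[0,0,0]},{"delta_pos":[0.3,0,0],"dr":[0,0,0]}]' 1
```

```text
[0.654 0.007 0.237]
theta 113.11515807700154 0.20201728883108705
118 [0.673 0.006 0.232] None
114 [0.662 0.007 0.239] [-0.363  0.021  0.237]
106 [0.639 0.008 0.25 ] [-0.77   0.044  0.395]
98 [0.614 0.01  0.259] [-0.818  0.047  0.283]
90 [0.589 0.011 0.264] [-0.849  0.048  0.167]
82 [0.563 0.013 0.265] [-0.864  0.049  0.047]
74 [0.537 0.014 0.263] [-0.862  0.049 -0.074]
66 [0.512 0.016 0.257] [-0.843  0.048 -0.194]
58 [0.488 0.017 0.248] [-0.808  0.046 -0.309]
50 [0.465 0.018 0.236] [-0.757  0.043 -0.419]
42 [0.444 0.019 0.22 ] [-0.707  0.04  -0.507]
34 [0.424 0.021 0.203] [-0.659  0.038 -0.584]
26 [0.407 0.022 0.182] [-0.575  0.033 -0.677]
18 [0.392 0.022 0.16 ] [-0.478  0.027 -0.758]
10 [0.381 0.023 0.135] [-0.37   0.021 -0.824]
4 [0.375 0.023 0.115] [-0.201  0.011 -0.652]
0 [0.372 0.024 0.102] [-0.096  0.005 -0.447]
t: 52.6
eef_pos: [0.6948, 0.0066, 0.3141]
ee_rot: [3.141, 0.002, -0.058]
force: [0.3, 0.0, -0.2]
width: 0.0007
gripper_force: 0.0
```

```bash
python3 -m handwheel '[{"delta_pos":[0,0,-0.8],"dr":[0,0,0]},{"delta_pos":[0,0,-0.8],"dr":[0,0,0]},{"delta_pos":[0,0,-0.6],"dr":[0,0,0]},{"delta_pos":[0,0,-0.3],"dr":[0,0,0]},{"delta_pos":[0,0,0],"dr":[0,0,0]},{"delta_pos":[-0.5,0,0],"dr":[0,0,0]},{"delta_pos":[-0.5,0.02,0.03],"dr":[0,0,0]},{"delta_pos":[-0.4,0.02,0.2],"dr":[0,0,0]},{"delta_pos":[-0.4,0.02,0.2],"dr":[0,0,0]}]'
python3 -m handwheel '[{"delta_pos":[-0.41,0.02,0.15],"dr":[0,0,0]},{"delta_pos":[-0.41,0.02,0.14],"dr":[0,0,0]},{"delta_pos":[-0.42,0.02,0.09],"dr":[0,0,0]},{"delta_pos":[-0.42,0.02,0.08],"dr":[0,0,0]}]'
python3 - <<'E'
from h import *
a,b=calibration('scene'),calibration('side'); o=[]
for cam in('scene','side'):
    grab_frame(cam); print(cam,[(round(d['conf'],2),np.round(d['location'],1).tolist()) for d in mark_of(cam,'lid_tab')])
E
```

```text
t: 53.5
eef_pos: [0.639, 0.0087, 0.2552]
ee_rot: [-3.141, -0.002, -0.058]
force: [1.9, -0.6, -2.4]
width: 0.0003
gripper_force: 1.2
t: 53.9
eef_pos: [0.5883, 0.0111, 0.2678]
ee_rot: [-3.141, -0.0, -0.058]
force: [2.1, 1.2, -1.6]
width: 0.0004
gripper_force: 1.2
scene [(0.56, [350.0, 173.0])]
side [(0.78, [347.6, 145.2]), (0.31, [313.8, 207.7])]
```

```bash
python3 -m handwheel '[{"delta_pos":[-0.43,0.02,0],"dr":[0,0,0]},{"delta_pos":[-0.43,0.02,0],"dr":[0,0,0]},{"delta_pos":[-0.43,0.02,-0.06],"dr":[0,0,0]},{"delta_pos":[-0.43,0.02,-0.06],"dr":[0,0,0]},{"delta_pos":[-0.42,0.02,-0.1],"dr":[0,0,0]},{"delta_pos":[-0.42,0.02,-0.12],"dr":[0,0,0]},{"delta_pos":[-0.4,0.02,-0.17],"dr":[0,0,0]},{"delta_pos":[-0.4,0.02,-0.18],"dr":[0,0,0]}]'
python3 -m handwheel '[{"delta_pos":[-0.38,0.02,-0.22],"dr":[0,0,0]},{"delta_pos":[-0.38,0.02,-0.24],"dr":[0,0,0]},{"delta_pos":[-0.35,0.02,-0.26],"dr":[0,0,0]},{"delta_pos":[-0.35,0.02,-0.28],"dr":[0,0,0]}]'
python3 -m handwheel '[{"delta_pos":[-0.33,0.02,-0.3],"dr":[0,0,0]},{"delta_pos":[-0.33,0.02,-0.3],"dr":[0,0,0]},{"delta_pos":[0,0,0],"dr":[0,0,0]}]'
python3 - <<'E'
from h import *
a,b=calibration('scene'),calibration('side'); r=[]
for cam,c in(('scene',a),('side',b)):
    grab_frame(cam); m=mark_of(cam,'lid_tab'); print(cam,[(round(d['conf'],2),np.round(d['location'],1).tolist()) for d in m]); 
    if m: r.append(ray(c,m[0]['location']))
if len(r)==2:
    T=tri(r); d=T-np.array([.5565,.0125,.06]); print(T,np.degrees(np.arctan2(d[2],-d[0]))-5.7,np.hypot(d[0],d[2]))
E
```

```text
t: 54.9
eef_pos: [0.487, 0.0156, 0.2465]
ee_rot: [3.142, 0.0, -0.058]
force: [0.8, 0.3, 1.8]
width: 0.0006
gripper_force: 1.0
t: 55.3
eef_pos: [0.4428, 0.0178, 0.2164]
ee_rot: [3.141, 0.001, -0.058]
force: [-2.9, 1.3, 6.4]
width: 0.0007
gripper_force: 3.2
t: 55.6
eef_pos: [0.4213, 0.0185, 0.1972]
ee_rot: [3.14, 0.004, -0.058]
force: [-4.6, 0.3, -0.1]
width: 0.0005
gripper_force: 1.8
scene [(0.93, [310.6, 166.4])]
side [(0.6, [286.1, 164.2])]
[0.39899607 0.03146868 0.1765209 ] 30.793918027668926 0.19591990258928743
```

```bash
python3 -m handwheel '[{"delta_pos":[0,0,0.5],"dr":[0,0,0]},{"delta_pos":[0,0,0.6],"dr":[0,0,0]},{"delta_pos":[0,0,0.5],"dr":[0,0,0]},{"delta_pos":[0.4,0,0],"dr":[0,0,0]},{"delta_pos":[0.4,0,0],"dr":[0,0,0]},{"delta_pos":[0,0,-0.5],"dr":[0,0,0]},{"delta_pos":[0,0,-0.5],"dr":[0,0,0]},{"delta_pos":[0,0,-0.3],"dr":[0,0,0]},{"delta_pos":[0,0,-0.3],"dr":[0,0,0]}]'
python3 -m handwheel '[{"delta_pos":[-0.1,0,-0.3],"dr":[0,0,0]},{"delta_pos":[-0.1,0,-0.3],"dr":[0,0,0]},{"delta_pos":[-0.1,0,-0.3],"dr":[0,0,0]},{"delta_pos":[-0.1,0,-0.3],"dr":[0,0,0]},{"delta_pos":[0,0,0],"dr":[0,0,0]}]'
```

```text
t: 56.7
eef_pos: [0.4492, 0.0191, 0.1977]
ee_rot: [3.141, 0.001, -0.058]
force: [-0.5, -0.8, 1.9]
width: 0.0005
gripper_force: 0.7
t: 57.2
eef_pos: [0.4356, 0.019, 0.1615]
ee_rot: [3.141, 0.002, -0.058]
force: [-0.6, -0.3, -0.5]
width: 0.0006
gripper_force: 0.0
```

```bash
python3 -m handwheel '[{"delta_pos":[-0.1,0,-0.25],"dr":[0,0,0]},{"delta_pos":[-0.1,0,-0.25],"dr":[0,0,0]},{"delta_pos":[-0.1,0,-0.25],"dr":[0,0,0]},{"delta_pos":[0,0,-0.15],"dr":[0,0,0]},{"delta_pos":[0,0,0],"dr":[0,0,0]}]'
python3 -m handwheel '[{"delta_pos":[0,0,-0.08],"dr":[0,0,0]},{"delta_pos":[0,0,0],"dr":[0,0,0]}]'
python3 -m handwheel '[{"delta_pos":[0,0,-0.06],"dr":[0,0,0]},{"delta_pos":[0,0,0],"dr":[0,0,0]}]'
```

```text
t: 57.7
eef_pos: [0.4274, 0.0192, 0.135]
ee_rot: [3.141, 0.001, -0.058]
force: [-0.6, -1.5, 0.0]
width: 0.0005
gripper_force: 0.0
t: 57.9
eef_pos: [0.4279, 0.0193, 0.1332]
ee_rot: [3.142, 0.0, -0.058]
force: [0.6, 0.7, -0.1]
width: 0.0006
gripper_force: 0.0
t: 58.1
eef_pos: [0.4279, 0.0193, 0.1315]
ee_rot: [-3.142, -0.0, -0.058]
force: [-0.1, -0.0, -0.1]
width: 0.0002
gripper_force: 0.0
```

```bash
python3 -m handwheel '[{"delta_pos":[0,0,-0.06],"dr":[0,0,0]},{"delta_pos":[0,0,0],"dr":[0,0,0]}]'
python3 -m handwheel '[{"delta_pos":[0,0,-0.05],"dr":[0,0,0]},{"delta_pos":[0,0,0],"dr":[0,0,0]}]'
python3 - <<'E'
from h import *
print(get_state()['force'],get_state()['eef_pos'])
a,b=calibration('scene'),calibration('side'); r=[]
for cam,c in(('scene',a),('side',b)):
    im,_=snap(cam,cam+'9'); m=mark_of(cam,'lid_tab'); print(cam,[(round(d['conf'],2),np.round(d['location'],1).tolist()) for d in m])
    if m: r.append(ray(c,m[0]['location']))
if len(r)==2:
    T=tri(r); d=T-np.array([.5565,.0125,.06]); print(T,np.degrees(np.arctan2(d[2],-d[0]))-5.7,np.hypot(d[0],d[2]))
E
```

```text
t: 58.3
eef_pos: [0.4278, 0.0193, 0.1296]
ee_rot: [3.142, 0.0, -0.058]
force: [-0.7, -0.1, -0.3]
width: 0.0005
gripper_force: 0.0
t: 58.5
eef_pos: [0.4279, 0.0193, 0.1292]
ee_rot: [3.141, -0.0, -0.057]
force: [-6.0, 0.9, 12.6]
width: 0.0007
gripper_force: 6.7
[-6.04244301  0.8757611  12.63569524] [0.42794303 0.01933543 0.12919752]
scene [(0.97, [305.2, 180.5])]
side [(0.69, [276.6, 188.5])]
[0.3612008  0.04486214 0.06666967] -3.7440494870759355 0.19541305011246446
```

The tip meets the lid top at z = 0.110 m, which is the shut height. I'll press a touch more, retreat and look.

```bash
python3 -m handwheel '[{"delta_pos":[0,0,-0.04],"dr":[0,0,0]},{"delta_pos":[0,0,0],"dr":[0,0,0]},{"delta_pos":[0,0,0],"dr":[0,0,0]}]'
python3 -m handwheel '[{"delta_pos":[0,0,0.5],"dr":[0,0,0]},{"delta_pos":[0,0,1],"dr":[0,0,0]},{"delta_pos":[0,0,1],"dr":[0,0,0]},{"delta_pos":[0,0,1],"dr":[0,0,0]},{"delta_pos":[0,0.8,1],"dr":[0,0,0]},{"delta_pos":[0,1,1],"dr":[0,0,0]},{"delta_pos":[0,1,0.5],"dr":[0,0,0]},{"delta_pos":[0,1,0],"dr":[0,0,0]},{"delta_pos":[0,1,0],"dr":[0,0,0]},{"delta_pos":[0,1,0],"dr":[0,0,0]}]'
python3 -m handwheel '[{"delta_pos":[0,0,0],"dr":[0,0,0]},{"delta_pos":[0,0,0],"dr":[0,0,0]}]'
python3 - <<'E'
from h import *
a,_=snap('side','f1'); b,_=snap('scene','f2')
f=lambda im,x,y:cv2.resize(im[y:y+110,x:x+145,::-1],(398,302),interpolation=cv2.INTER_CUBIC)
f3=lambda im:cv2.resize(im[:,:,::-1],(398,249))
cv2.imwrite('pics/final.png',np.vstack([np.hstack([f(a,250,140),f(b,260,140)]),np.hstack([f3(a),f3(b)])]))
E
```

```text
t: 59.0
eef_pos: [0.428, 0.0193, 0.129]
ee_rot: [3.141, -0.001, -0.057]
force: [-11.4, 1.0, 27.2]
width: 0.0003
gripper_force: 13.8
t: 60.0
eef_pos: [0.4276, 0.1946, 0.3073]
ee_rot: [-3.141, -0.0, -0.058]
force: [0.5, -1.0, 0.4]
width: 0.0005
gripper_force: 0.0
t: 60.2
eef_pos: [0.4276, 0.1937, 0.3067]
ee_rot: [3.141, 0.001, -0.056]
force: [-0.7, 0.1, -0.1]
width: 0.0004
gripper_force: 0.0
```

View pics/final.png

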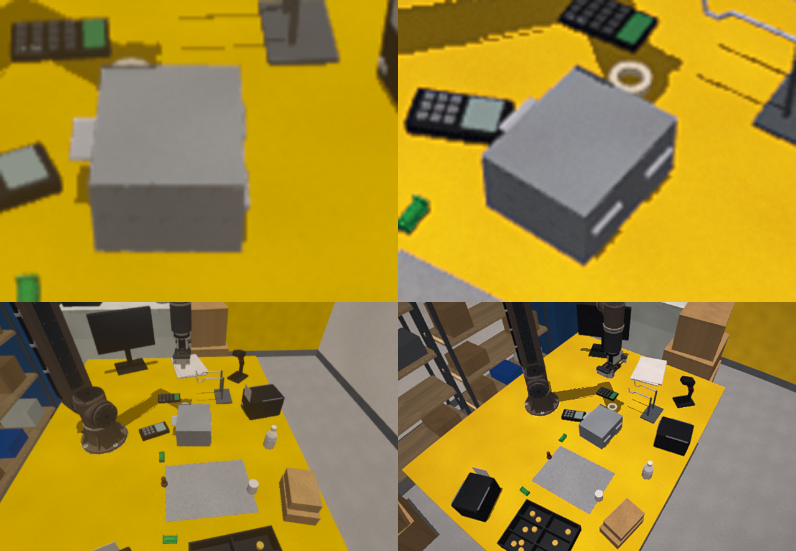

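The lid is fully shut with no gap at the rim in either crop (case at about (170,160) and (580,165)). The mat is empty, and the bystanders and the green look-alikes are where they were.

```bash
python3 -c "
from station import job_done
print(job_done())"
```

```text
the job is handed in; nothing more can be done
None
```

The case is packed in the order asked (both large holders on the floor, the separator sheet level on them, all three small holders on the sheet), the lid is shut, and the job was handed in at about 60 s.

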